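# Put a square cup upside down to drain in the sash-fronted drying cabinet

## Robot

A 6-joint arm with a two-finger parallel gripper is mounted at the origin on the work surface. World frame = base frame: x ahead of the robot, y to its left, z up, the work surface at z = 0. Lengths are in m, angles in rad, forces in N, time in s.
With the tool pointing down it reaches from about 0.35 to 0.85 m from the base axis. Payload 8.1 kg.
Tool frame: the origin (TCP) lies at the centre of the arm's flange, where the gripper is bolted on; the fingertips stand 173 mm ahead of it and the grasp point (between the pads) lies 155 mm ahead of it; z points along the fingers, y is the line along which they close (so a half turn about z gives the same grasp; the last joint's range is limited). The gripper opens to 85 mm and grips with 20 to 120 N. Pads are 22 mm wide; open, the fingers measure 114 mm over their backs; the gripper's body (76 mm by 85 mm) begins 54 mm behind the grasp point. The pads swing forward as they close: fully open they stand 13 mm farther back than shut.
Start: joints at [1.071, 0.13, 1.488, -0, 1.523, -0.085], TCP at [0.242, 0.549, 0.405] pointing down, gripper open.
Joint ranges: [-2.96, 2.96], [-0.89, 2.26], [0.02, 2.5], [-1.34, 4.48], [0, 2.73], [-2.66, 2.66]. Speed limits (rad/s): [2.39, 2.39, 2.79, 3.14, 3.14, 3.14].

## Interface

Orientations are given as a rotation vector (axis times angle).
In Python, from bench import bot, get_image, camera_info gives the robot as it stands. The module is installed in compiled form; this text tells all that it offers.
- The arm moves only by the tool arm_command, never from a script. Its argument "commands" is one flat list of numbers, 7 for each row, row after row: the shift along the tool's x, y, z in mm, then the turn, a rotation vector about the tool's x, y, z in degrees, then the closure, from -1 (fully open) to 1 (shut). In form: [dx, dy, dz, wx, wy, wz, grip, dx, dy, dz, wx, wy, wz, grip, ...]. A call has 1 to 5 rows; each row shifts and turns the commanded pose from where the row before left it, along the tool's axes as they then stand; what a row does not reach is not made up. A row lasts 1/10 s, in which the tool goes at most 50 mm and 8.59 degrees, less where a joint would pass 70% of its speed; a pose out of reach is approached as far as the arm can. A call is refused whole if a number of a shift passes 50 or a number of a turn 8.59, either way. A call with a gripper value outside its range is refused whole. The fingers move at their own pace and stop on an object; "force" is the grip in N (left out, the last holds). Time passes only in rows, so rows that do not move let the fingers close. It gives the time, the measured TCP pose, the force, the opening and the grip force at its end, in the units of the state.
- bot.read_state(): the state, without advancing time (a new reading comes with each control period).
- get_image(name): name is "scene" or "top" or "wrist"; returns the picture (420x560x3 uint8, red, green, blue); there is no depth.
- camera_info(name): a dict with "K" (3x3 intrinsics, pixels), "view" (4x4, takes a point from world to camera coordinates); the wrist camera has in their place "T_tool_cam" (4x4, takes a point from camera to tool coordinates, whose origin is the TCP and whose axes are the flange's). Camera axes: x right, y down, z forward; pixel columns grow to the right and rows downward; lengths in m; the calibration is good to about 2 mm. A picture is of the moment at which its call begins: read the wrist's pose just before it. camera_info takes no time and is no camera call.
- bot.hand_in(): hands the job in; it is judged then, once.
The state is a dict: "time": time; "qpos": joint angles; "joint_velocities": joint speeds; "joint_efforts": joint torques, N m; "eef_pos": TCP position; "tool_rot": TCP orientation; "contact_force": force on the tool from outside, world axes, zero at the start; "wrist_torque": the same for the moment, N m; "finger_gap": finger opening in m; "grip_force": force on a finger pad.
Only numpy, scipy, OpenCV 4.12 (cv2) and the standard library are available. Lean on these libraries where they do the work, as an engineer would, in place of code of your own. Each camera call takes 0.05 s, during which the arm holds its last target. There are 200 camera calls.

## Task

Raise the sliding sash of the drying cabinet right up by its handle, turn the square cup upside down and stand it mouth-down on the steel drain tray inside, then lower the sash fully shut. Do not disturb the bottle, the bowl or the jar.

Things in the scene. Friction and masses are not known exactly. Their poses are not given: they have to be found in the camera images.
- dryer: White wire-sided drying cabinet, fixed, 310 wide (y), 190 deep (x), 255 mm high; sash guides to 380 mm. Origin on the counter under the tray's middle; +x points from the open front to the rear, z up; the front faces about to the robot's left. Sides (286 mm apart) and rear (from x = +76 mm): 60 mm walls, wires above; wire roof from 247 mm. The only way in is by the front, under the raised sash.
- tray (a point): Centre of the top face of the steel drain tray, 16 mm above the counter; axes as dryer. The tray is 120 mm (x) by 220 mm (y) and stands 6 mm above the 10 mm base plate. The sash plane lies at x = -85 mm from it.
- sash (a joint): Height of the sash in m: 0 = fully shut, 0.21 = right up (end stop). The clear sash, 278 mm wide, 236 mm high, slides straight up and down in the cabinet's front and stays where it is left (friction 6 N, 0.35 kg: about 10 N to raise, 3 N to lower). Its lower edge is at 10 mm + this value above the counter. It may start a little open.
- sash_handle (a point): Middle of the sash's handle: an upright round bar, 14 mm thick, 90 mm tall, at the middle of the sash's width, 52 mm in front (cabinet's -x) of the sash, joined to it by a 14 mm bar at either end. 105 mm above the counter when shut; moves with the sash; axes as dryer. Pinch it from left and right (along y), the fingers tilted about 45 degrees towards the sash.
- cup: Dark grey plastic square cup, 54 x 54 mm outside, 76 mm tall, straight walls 3 mm thick, open at one end, no handle, about 110 g. Origin at the centre of the outside of its closed bottom; z points from bottom to mouth; x and y are normal to its side faces. Starts mouth-up on the counter at some yaw; lies on any side face without rolling.
- cup_mouth (a point): Centre of the cup's mouth, 76 mm along the cup's z from its origin; axes as cup.
- bottle: Bystander: upright bottle, 72 mm diameter, 190 mm high, loose. Origin under its centre.
- bowl: Bystander: white bowl, 110 mm diameter, 50 mm high, loose. Origin under its centre.
- jar: Bystander: glass jar, 70 mm diameter, 90 mm high, loose. Origin under its centre.
There are look-alikes about, which are no part of the job. What is shaped like the cup but turquoise is not meant.

How it is judged:
By the outcome, as a careful person would: the job done as asked, in the order asked, and still so for the second after the job is handed in, with the robot touching nothing.
It also fails if it takes over 72 s, if anything falls off the work surface, if the arm or the gripper's body presses on something with over 40 N, if the wrist force passes 120 N, or if a joint passes its speed limit or range.

## Working session

There is one attempt and no reset: what is moved stays moved. The work goes in short steps, Python scripts to look and compute and a tool call to move; the robot and the scene stay as the last step left them, time stands still between calls to the robot, and variables do not carry over. Pictures are saved under pics/ and viewed, at most 10 in all, crops included, and the job is handed in when it is done.

Besides the shell and the picture viewer there is one more tool, called after ">>>" as name(argument=value, ...) on one line, values as JSON. arm_command: Moves the arm, as the interface text tells. Its arguments: {"type":"object","properties":{"commands":{"type":"array"},"force":{"type":"number"}},"required":["commands"]}

```bash
mkdir -p pics; ls; python3 - <<'E'
from bench import bot,get_image,camera_info
import cv2,numpy as np
s=bot.read_state();print(s)
ims=[get_image(n) for n in("scene","top")]
for n,i in zip(("scene","top"),ims): cv2.imwrite(f"pics/{n}0.png",i[:,:,::-1])
for n in("scene","top","wrist"): print(n,camera_info(n))
E
```

```text
pics
{'time': 0.0, 'qpos': array([ 1.07060648e+00,  1.31177117e-01,  1.48932201e+00, -1.57559213e-05,
        1.52300413e+00, -8.54198157e-02]), 'joint_velocities': array([-0.00093043, -0.00038911,  0.00057558, -0.00133576, -0.00143694,
        0.00018682]), 'joint_efforts': array([-1.54377653e-03, -5.69429398e+01, -5.00535822e+01, -3.72779768e-04,
        1.56655954e-02,  3.76778485e-05]), 'eef_pos': array([0.24166457, 0.54891559, 0.40361114]), 'tool_rot': array([-6.46747221e-01, -3.07375082e+00,  2.88006416e-03]), 'contact_force': array([-0.55513705, -0.50821365,  0.54388452]), 'wrist_torque': array([-0.03072232, -0.04504472, -0.01678073]), 'grip_force': 0.0, 'finger_gap': 0.08521199168692858}
scene {'K': array([[441.25638533,   0.        , 272.6144278 ],
       [  0.        , 441.25638533, 204.70869371],
       [  0.        ,   0.        ,   1.        ]]), 'view': array([[ 0.55730445,  0.83019483, -0.01372201, -0.26820823],
       [ 0.46056495, -0.32284075, -0.82683358, -0.20590204],
       [-0.69086299,  0.45447816, -0.56227923,  1.71937522],
       [ 0.        ,  0.        ,  0.
[... 267 characters left out ...]
[-0.99708632, -0.00750122, -0.07591174,  0.58553467],
       [ 0.07584592,  0.00870142, -0.99708158,  1.47134974],
       [ 0.        ,  0.        ,  0.        ,  1.        ]])}
wrist {'K': array([[337.06170978,   0.        , 279.61309077],
       [  0.        , 337.06170978, 211.54868698],
       [  0.        ,   0.        ,   1.        ]]), 'T_tool_cam': array([[-9.72627344e-04, -9.56013525e-01, -2.93320975e-01,
         7.52566300e-02],
       [ 9.99997971e-01, -1.44727319e-03,  1.40115234e-03,
        -1.26260076e-04],
       [-1.76403617e-03, -2.93319018e-01,  9.56012993e-01,
         3.14108971e-02],
       [ 0.00000000e+00,  0.00000000e+00,  0.00000000e+00,
         1.00000000e+00]])}
```

View pics/scene0.png

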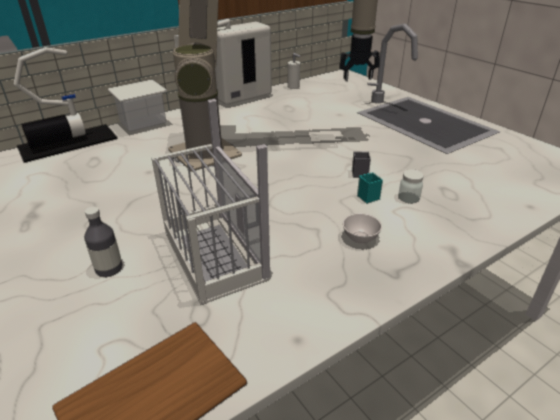

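View pics/top0.png

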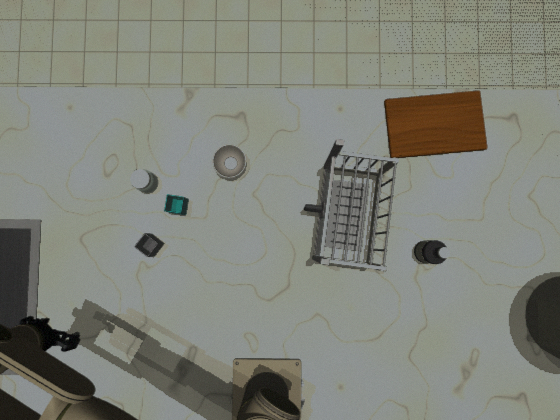

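The scene view shows the cabinet (210,220), handle side facing the robot's left, bottle (103,245), bowl (361,232) and jar (411,187). There are two cup shapes, one dark grey at (361,164) and one turquoise at (370,187). In the top view these are dark grey (149,245) and turquoise (176,205). The dark grey one fits the description. I'll confirm it in a crop.

```bash
cat > h.py <<'E'
import numpy as np,cv2
from bench import bot,get_image,camera_info
from scipy.spatial.transform import Rotation as R
def cam(n,s=None):
    c=camera_info(n)
    if n!="wrist": return c["K"],c["view"]
    s=s or bot.read_state();T=np.eye(4);T[:3,:3]=R.from_rotvec(s["tool_rot"]).as_matrix();T[:3,3]=s["eef_pos"]
    return c["K"],np.linalg.inv(T@c["T_tool_cam"])
def ray(c,uv):
    K,V=c;d=V[:3,:3].T@np.linalg.solve(K,[uv[0],uv[1],1]);return -V[:3,:3].T@V[:3,3],d/np.linalg.norm(d)
def onz(c,uv,z):
    o,d=ray(c,uv);return o+d*(z-o[2])/d[2]
def two(c1,u1,c2,u2):
    o,d=ray(c1,u1);p,e=ray(c2,u2);t=np.linalg.lstsq(np.c_[d,-e],p-o,rcond=None)[0]
    a,b=o+d*t[0],p+e*t[1];return (a+b)/2,np.linalg.norm(a-b)
def proj(c,P):
    K,V=c;q=(V[:3,:3]@np.atleast_2d(P).T).T+V[:3,3];q=q@K.T;return q[:,:2]/q[:,2:]
E
python3 - <<'E'
from h import *
t=cv2.imread("pics/top0.png");s=cv2.imread("pics/scene0.png")
a=cv2.resize(t[170:270,110:210],(400,400),interpolation=2)
b=cv2.resize(t[130:280,290:440-40],(400,545)[::1] if 0 else (400,400) ,interpolation=2)
b=cv2.resize(t[130:280,290:400],(400,545),interpolation=2)
m=np.zeros((545,800,3),np.uint8);m[:400,:400]=a;m[:,400:]=b
cv2.imwrite("pics/crop1.png",m)
h=cv2.cvtColor(t,cv2.COLOR_BGR2HSV)
C=cam("top")
g=t[220:270,125:175].max(2)
k=cv2.morphologyEx((g<75).astype(np.uint8),cv2.MORPH_CLOSE,np.ones((5,5)))
for c in cv2.findContours(k,0,2)[0]:
    if cv2.contourArea(c)>80: r=cv2.minAreaRect(c);print(r,cv2.contourArea(c),(cv2.boxPoints(r)+[125,220]).round(1).tolist())
print(g[::3,::3])
E
```

```text
((24.231708526611328, 24.58536720275879), (21.39580535888672, 20.302589416503906), 38.65980911254883) 385.5 [[134.5, 245.8], [147.2, 230.0], [163.9, 243.3], [151.2, 259.2]]
[[148 149 148 147 146 149 149 148 146 149 146 147 143 144 149 145 147]
 [147 147 146 148 148 146 146 148 146 150 149 144 147 147 149 148 149]
 [149 148 145 144 148 150 150 149 146 146 145 147 149 149 147 146 148]
 [147 146 148 148 148 147 147 147 153 147 147 150 150 148 147 148 146]
 [147 146 146 145 146 145 147 148 146 147 148 146 147 147 146 146 151]
 [151 146 148 146 147 149  91  58  37  39 143 146 145 147 144 148 147]
 [147 147 149 147 147 103  35  40  69  37  42  89 146 149 150 147 144]
 [149 144 148 147 141  37  38  54  70  82  83  38  67 145 146 149 145]
 [146 151 147 148  38  40  38  72  74  84  75  39  40 136 144 146 147]
 [147 147 146 135  37  39  54  69  84  86  49  35  74 143 142 146 150]
 [147 151 148 149 147  54  34  40  78  66  36  60 142 144 147 147 145]
 [150 147 149 149 146 147  84  39  46  38  41 140 147 146 148 145 145]
 [149 147 149 146 150 149 145 112  43  60 135 143 146 148 136 148 143]
 [146 145 147 151 153 148 149 147 149 143 147 146 147 147 146 147 148]
 [145 147 148 149 146 139 139 147 151 146 145 143 150 145 145 146 146]
 [148 146 148 145 149 138 148 132 145 144 145 146 146 144 148 147 147]
 [148 148 147 146 147 138 145 140 138 148 147 144 147 146 145 149 150]]
```

View pics/crop1.png

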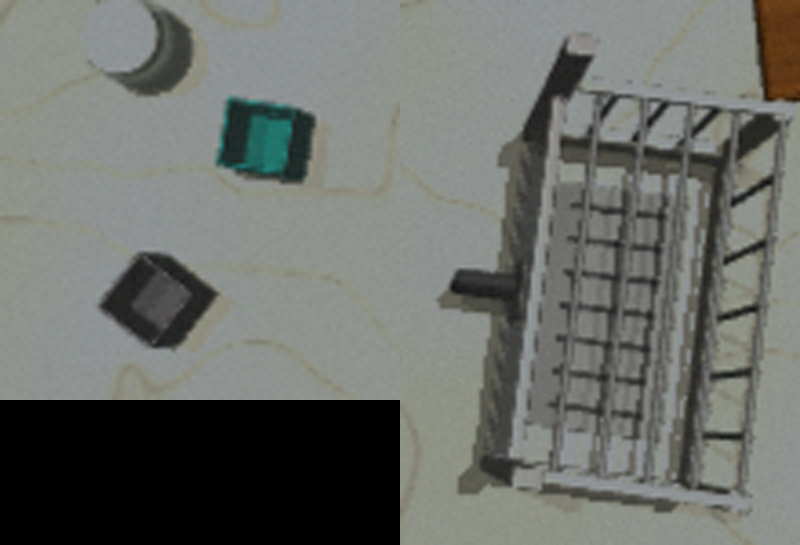

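The crop confirms it: the dark grey open square cup is at (149,245) in the top view, and the turquoise one at (176,205) is not meant. The cabinet's handle bar runs from (304,207) to (321,208). Guide tops are at about (340,142) and (326,261).

```bash
python3 - <<'E'
from h import *
C=cam("top");S=cam("scene")
A=lambda u,v:(110+u/4,170+v/4)
B=lambda u,v:(290+(u-400)/3.636,130+v/3.636)
print("cup mouth corners");P=[onz(C,A(*p),.076) for p in((100,305),(150,253),(140,345))];print(np.round(P,4),[np.linalg.norm(P[0]-P[i]) for i in(1,2)])
print("box->",[onz(C,p,.0).round(3) for p in((134.5, 245.8), (147.2, 230.0), (163.9, 243.3), (151.2, 259.2))])
g1=onz(C,B(583,43),.38);g2=onz(C,B(530,478),.38);print("guides",g1,g2,np.linalg.norm(g1-g2))
T=[onz(C,B(*p),.016) for p in((560,185),(530,427))];print("tray front",np.round(T,4),np.linalg.norm(T[0]-T[1]))
print("roof rear corners",[onz(C,B(*p),.255).round(4) for p in((790,108),(745,505),(528,478))])
print("handle end",onz(C,B(455,283),.15),onz(C,B(455,283),.2))
for n,p,z in(("bottle",(430,252),.1),("bowl",(230,163),.05),("jar",(144,180),.09),("turq",(176,205),.06)): print(n,onz(C,p,z).round(3))
t=cv2.imread("pics/scene0.png")
a=cv2.resize(t[90:310,130:290],(582,600-0)[::1] and (436,600),interpolation=2)
b=cv2.resize(t[140:210,340:400],(360,420),interpolation=2)
m=np.zeros((600,800,3),np.uint8);m[:,:436]=a;m[:420,440:]=b;cv2.imwrite("pics/crop2.png",m)
E
```

```text
cup mouth corners
[[0.4641 0.4113 0.076 ]
 [0.5048 0.3735 0.076 ]
 [0.4333 0.3791 0.076 ]] [np.float64(0.055595079248659966), np.float64(0.04449895857034269)]
box-> [array([0.465, 0.438, 0.   ]), array([0.517, 0.398, 0.   ]), array([0.474, 0.341, 0.   ]), array([0.422, 0.382, 0.   ])]
guides [ 0.72911217 -0.19173006  0.38      ] [ 0.43267279 -0.15571667  0.38      ] 0.29861894035420433
tray front [[ 0.682  -0.2145  0.016 ]
 [ 0.4649 -0.1878  0.016 ]] 0.21873845432862546
roof rear corners [array([ 0.7085, -0.3632,  0.255 ]), array([ 0.4096, -0.3266,  0.255 ]), array([ 0.4282, -0.1652,  0.255 ])]
handle end [ 0.58213327 -0.11475188  0.15      ] [ 0.57811038 -0.11259552  0.2       ]
bottle [ 0.454 -0.497  0.1  ]
bowl [0.733 0.123 0.05 ]
jar [0.67  0.385 0.09 ]
turq [0.595 0.29  0.06 ]
```

View pics/crop2.png

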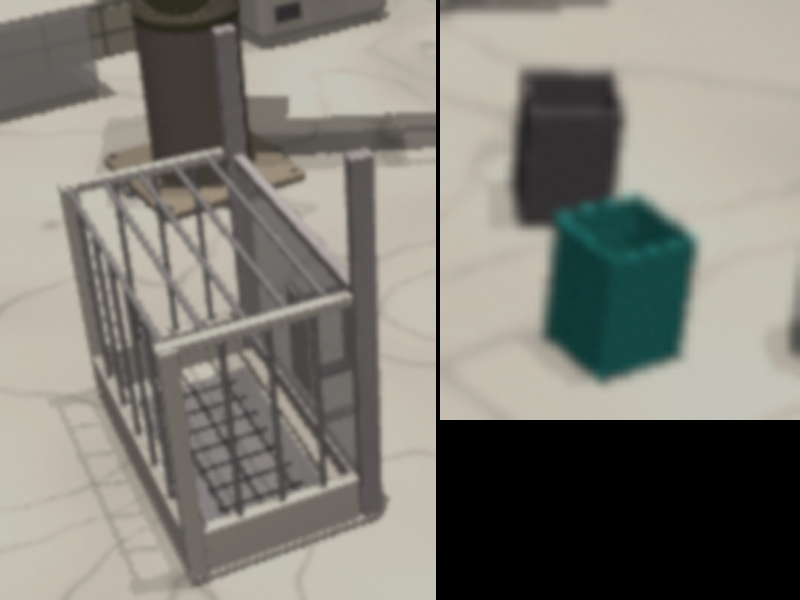

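The enlarged crop shows the dark grey cup (in front of the base, left) and the turquoise look-alike. The cabinet measures consistently, with a guide spacing of 299 mm and tray edge 219 mm, and a yaw of 7° from -y. So the tray centre is ≈(0.568,-0.260) and the handle ≈(0.583,-0.122).

```bash
cat >> h.py <<'E'
import json
xd=np.array([-.122,-.9925,0]);yd=np.array([.9925,-.122,0]);ez=np.array([0,0,1.])
def rot(z,y): z=z/np.linalg.norm(z);y=y-z*(y@z);y/=np.linalg.norm(y);return np.c_[np.cross(y,z),y,z]
def head(a,down): d=np.radians(down);return np.cos(d)*a-np.sin(d)*ez   # tool z heading a, down deg
def log():
    s=bot.read_state();open("log.txt","a").write(json.dumps([*s["qpos"],*s["eef_pos"],*s["tool_rot"]])+"\n")
    print("t",round(s["time"],2),"q",s["qpos"].round(3),"p",s["eef_pos"].round(4),"F",s["contact_force"].round(1),"gap",round(s["finger_gap"],4),"gf",round(s["grip_force"],1));return s
def pose(s): return s["eef_pos"],R.from_rotvec(s["tool_rot"]).as_matrix()
def plan(p,Rm,Pt,Rt,n,g,ret=False):
    p=np.array(p);q=R.from_matrix(Rm);p0=p.copy();q0=q;w=(q0.inv()*R.from_matrix(Rt)).as_rotvec();out=[]
    for k in range(1,n+1):
        pk=p0+(Pt-p0)*k/n;qk=q0*R.from_rotvec(w*k/n)
        d=np.round(q.inv().apply(pk-p)*1000);r=np.round(np.degrees((q.inv()*qk).as_rotvec())*10)/10
        out.append([*d.astype(int).tolist(),*r.tolist(),g]);p=p+q.apply(d/1000);q=q*R.from_rotvec(np.radians(r))
    print("max",np.abs(np.array(out)).max(0))
    for i in range(0,n,5): print(json.dumps(sum(out[i:i+5],[])))
    return p,q.as_matrix()
E
python3 - <<'E'
from h import *
s=log();H=np.array([.583,-.122,.105])
z=head(xd,45);Rt=rot(z,yd)
plan(*pose(s),H-.25*z,Rt,15,-1)
E
```

```text
t 0.1 q [ 1.071  0.131  1.489 -0.     1.523 -0.085] p [0.2417 0.5489 0.4037] F [ 0.1 -0.6 -0.1] gap 0.0855 gf 0.0
max [38.  26.  27.   2.   2.6  4.7  1. ]
[-35, -20, 8, 1.9, -2.6, 4.6, -1, -37, -18, 11, 1.9, -2.5, 4.6, -1, -37, -14, 12, 1.9, -2.6, 4.7, -1, -38, -10, 15, 1.9, -2.6, 4.6, -1, -38, -7, 16, 1.9, -2.5, 4.6, -1]
[-37, -3, 19, 1.9, -2.6, 4.6, -1, -36, 0, 20, 1.9, -2.6, 4.6, -1, -36, 4, 22, 1.9, -2.6, 4.6, -1, -34, 8, 23, 2.0, -2.5, 4.6, -1, -32, 11, 24, 1.9, -2.6, 4.7, -1]
[-30, 14, 25, 1.9, -2.6, 4.6, -1, -27, 17, 26, 1.9, -2.5, 4.6, -1, -25, 21, 27, 1.9, -2.6, 4.6, -1, -22, 23, 27, 1.9, -2.6, 4.6, -1, -19, 26, 27, 1.9, -2.5, 4.7, -1]
```

>>> arm_command(commands=[-35,-20,8,1.9,-2.6,4.6,-1,-37,-18,11,1.9,-2.5,4.6,-1,-37,-14,12,1.9,-2.6,4.7,-1,-38,-10,15,1.9,-2.6,4.6,-1,-38,-7,16,1.9,-2.5,4.6,-1])

```text
time: 0.6
eef_pos: [0.3634, 0.3823, 0.3637]
tool_rot: [1.177, 2.695, -0.31]
contact_force: [1.3, 0.5, -0.5]
finger_gap: 0.0855
grip_force: 0.0
```

```bash
python3 -c "
from h import *;log()"
```

```text
t 0.6 q [ 0.802  0.036  1.677 -0.245  1.563  0.073] p [0.3634 0.3823 0.3637] F [ 1.3  0.5 -0.5] gap 0.0855 gf 0.0
```

>>> arm_command(commands=[-37,-3,19,1.9,-2.6,4.6,-1,-36,0,20,1.9,-2.6,4.6,-1,-36,4,22,1.9,-2.6,4.6,-1,-34,8,23,2.0,-2.5,4.6,-1,-32,11,24,1.9,-2.6,4.7,-1])

```text
time: 1.1
eef_pos: [0.4847, 0.2177, 0.3227]
tool_rot: [1.589, 2.213, -0.571]
contact_force: [-0.0, 1.1, -0.8]
finger_gap: 0.0854
grip_force: 0.0
```

```bash
python3 -c "
from h import *;log()"
```

```text
t 1.1 q [ 0.498  0.13   1.693 -0.499  1.552  0.242] p [0.4847 0.2177 0.3227] F [-0.   1.1 -0.8] gap 0.0854 gf 0.0
```

>>> arm_command(commands=[-30,14,25,1.9,-2.6,4.6,-1,-27,17,26,1.9,-2.5,4.6,-1,-25,21,27,1.9,-2.6,4.6,-1,-22,23,27,1.9,-2.6,4.6,-1,-19,26,27,1.9,-2.5,4.7,-1])

```text
time: 1.6
eef_pos: [0.6053, 0.0523, 0.2814]
tool_rot: [1.884, 1.66, -0.779]
contact_force: [-0.4, -0.3, -0.2]
finger_gap: 0.0853
grip_force: 0.0
```

```bash
python3 -c "
from h import *;s=log();H=np.array([.583,-.122,.105]);z=head(xd,45);print((H-.25*z).round(3),(pose(s)[1]-rot(z,yd)).round(3))
s=bot.read_state();i=get_image('wrist');cv2.imwrite('pics/w1.png',i[:,:,::-1])
d=camera_info('wrist');C=cam('wrist',s)
print(proj(C,H+np.array([[0,0,.045],[0,0,-.045],[0,0,0]])))"
```

```text
t 1.6 q [ 0.212  0.405  1.502 -0.731  1.558  0.473] p [0.6053 0.0523 0.2814] F [-0.4 -0.3 -0.2] gap 0.0853 gf 0.0
[0.605 0.053 0.282] [[ 0.004 -0.    -0.001]
 [-0.    -0.004  0.   ]
 [ 0.     0.002 -0.   ]]
[[280.0887318  288.59897423]
 [279.71651673 169.06190923]
 [279.88549981 223.33091128]]
```

View pics/w1.png

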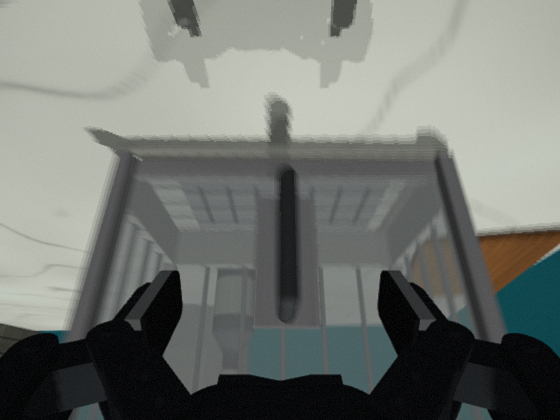

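The wrist view shows the handle bar upright at column 288, rows 170–318. The cabinet is seen through the sash, whose lower edge is near row 158. The handle is about 8 px right of my prediction. I'll fit the arm kinematics from the logged joints to check reach, and solve for the handle.

```bash
cat >> h.py <<'E'
from scipy.optimize import least_squares
LO=np.array([-2.96,-.89,.02,-1.34,0,-2.66]);HI=np.array([2.96,2.26,2.5,4.48,2.73,2.66])
SG=[1,1]
def RR(q): return R.from_euler('ZYZYZ',[q[0],q[1]+q[2],SG[0]*q[3],q[4],SG[1]*q[5]+C0])
C0=0.
def rows(q):
    z=R.from_euler('Z',q[0]);A=z*R.from_euler('Y',q[1]);B=z*R.from_euler('Y',q[1]+q[2])
    return np.c_[z.apply([1,0,0]),[0,0,1],A.apply([0,0,1]),B.apply([1,0,0]),B.apply([0,0,1]),RR(q).apply([0,0,1])]
def fitkin():
    global C0
    L=np.array([json.loads(l) for l in open("log.txt")]);best=None
    for a in(1,-1):
        for b in(1,-1):
            SG[:]=[a,b];C0=0.
            e=[(RR(l[:6]).inv()*R.from_rotvec(l[9:])).as_rotvec() for l in L]
            C0=e[0][2];r=max((RR(l[:6]).inv()*R.from_rotvec(l[9:])).magnitude() for l in L)
            if best is None or r<best[0]: best=(r,a,b,C0)
    SG[:]=best[1:3];C0=best[3]
    M=np.vstack([rows(l[:6]) for l in L]);v=L[:,6:9].ravel();x=np.linalg.lstsq(M,v,rcond=1e-4)[0]
    return best,x,np.abs(M@x-v).max()
def ik(x,P,Rt,q0):
    f=lambda q:np.r_[(rows(q)@x-P)*10,(RR(q).inv()*R.from_matrix(Rt)).as_rotvec()]
    r=min((least_squares(f,np.clip(g,LO+.01,HI-.01),bounds=(LO,HI)) for g in q0),key=lambda r:r.cost)
    return r.x,np.sqrt(2*r.cost)
E
python3 - <<'E'
from h import *
b,x,e=fitkin();print(b,x.round(4),e)
s=bot.read_state();q=s["qpos"];G=[q,q+[0,0,0,1,0,-1],q+[0,.3,-.3,2.5,0,-2]]
H=np.array([.588,-.122,.105]);T=np.array([.568,-.26,.016])
u=-xd
def t(n,g,z,y): 
    r,c=ik(x,g-.155*z/np.linalg.norm(z),rot(z,y),G);print(n,r.round(2),round(c,4))
for sg in(1,-1):
    z=head(xd,45);t("handle",H,z,sg*yd);t("handle up",H+[0,0,.215],z,sg*yd)
    for be in(20,30,45): t(f"place{be}",T+[0,0,.04],head(xd,be),sg*yd)
    for y0 in(.05,.15): 
        L=np.array([.48,y0,.027])
        t("lay",L,head(xd,45),sg*yd);t("regr30",L,head(u,60),sg*yd);t("regr20",L,head(u,70),sg*yd)
    a=np.array([.62,.78,0]);t("pick",np.array([.469,.376,.045]),head(a,45),sg*np.array([.78,-.62,0]))
C=cam("wrist",s)
for S in(0,.01,.02,.03):
    h=np.array([.588,-.122,.105+S]);sl=h+.052*xd;sl[2]=.01+S
    print(S,proj(C,np.array([h+[0,0,.045],h-[0,0,.045],h+[0,0,.052],h-[0,0,.052],sl])).round(0).tolist())
E
```

```text
Traceback (most recent call last):
  File "h.py", line 49, in fitkin
    e=[(RR(l[:6]).inv()*R.from_rotvec(l[9:])).as_rotvec() for l in L]
        ~~^^^^^^^
  File "h.py", line 38, in RR
    def RR(q): return R.from_euler('ZYZYZ',[q[0],q[1]+q[2],SG[0]*q[3],q[4],SG[1]*q[5]+C0])
                      ~~~~~~~~~~~~^^^^^^^^^^^^^^^^^^^^^^^^^^^^^^^^^^^^^^^^^^^^^^^^^^^^^^^^
  File "scipy/spatial/transform/_rotation.pyx", line 1413, in scipy.spatial.transform._rotation.Rotation.from_euler
ValueError: Expected axis specification to be a non-empty string of upto 3 characters, got ZYZYZ
```

```bash
sed -i "s/^def RR(q).*/def RR(q): return R.from_euler('ZYZ',[q[0],q[1]+q[2],SG[0]*q[3]])*R.from_euler('YZ',[q[4],SG[1]*q[5]+C0])/" h.py
cat > t.py <<'E'
from h import *
b,x,e=fitkin();print(b,x.round(4),e)
s=bot.read_state();q=s["qpos"];G=[q,q+[0,0,0,1,0,-1],q+[0,.3,-.3,2.5,0,-2]]
H=np.array([.588,-.122,.105]);T=np.array([.568,-.26,.016])
u=-xd
def t(n,g,z,y): 
    r,c=ik(x,g-.155*z/np.linalg.norm(z),rot(z,y),G);print(n,r.round(2),round(c,4))
for sg in(1,-1):
    z=head(xd,45);t("handle",H,z,sg*yd);t("handle up",H+[0,0,.215],z,sg*yd)
    for be in(20,30,45): t(f"place{be}",T+[0,0,.04],head(xd,be),sg*yd)
    for y0 in(.05,.15): 
        L=np.array([.48,y0,.027])
        t("lay",L,head(xd,45),sg*yd);t("regr30",L,head(u,60),sg*yd);t("regr20",L,head(u,70),sg*yd)
    a=np.array([.62,.78,0]);t("pick",np.array([.469,.376,.045]),head(a,45),sg*np.array([.78,-.62,0]))
C=cam("wrist",s)
for S in(0,.01,.02,.03):
    h=np.array([.588,-.122,.105+S]);sl=h+.052*xd;sl[2]=.01+S
    print(S,proj(C,np.array([h+[0,0,.045],h-[0,0,.045],h+[0,0,.052],h-[0,0,.052],sl])).round(0).tolist())
E
python3 t.py
```

```text
(7.333675572537199e-16, 1, 1, np.float64(1.5707963267948968)) [0.0845 0.309  0.3817 0.1682 0.4716 0.0949] 0.04460271138647054
handle [ 0.09  0.5   1.54 -0.78  1.38  0.48] 0.0
handle up [ 0.09  0.17  1.45 -0.77  1.69  0.18] 0.0
place20 [-0.05  0.78  1.51 -1.26  1.4   0.71] 0.0
place30 [-0.08  0.69  1.54 -1.12  1.29  0.61] 0.0
place45 [-0.14  0.57  1.57 -0.88  1.16  0.42] 0.0
lay [ 0.42  0.57  1.69 -0.66  1.41  0.83] 0.0
regr30 [-0.16  0.33  1.92  0.63  1.01 -0.41] 0.0
regr20 [-0.07  0.28  1.92  0.43  0.97 -0.2 ] 0.0
lay [ 0.58  0.64  1.55 -0.57  1.53  0.9 ] 0.0
regr30 [ 0.06  0.32  1.93  0.67  0.91 -0.25] 0.0
regr20 [ 0.14  0.28  1.92  0.44  0.9  -0.01] 0.0
pick [ 0.58  0.33  2.01  1.37  0.22 -0.02] 0.0
handle [ 0.09  0.5   1.54 -0.78  1.38 -2.66] 0.0052
handle up [ 0.09  0.17  1.46 -0.79  1.68 -2.66] 0.2958
place20 [-0.05  0.78  1.51 -1.26  1.4  -2.43] 0.0
place30 [-0.08  0.69  1.54 -1.12  1.29 -2.53] 0.0
place45 [-0.14  0.57  1.58 -0.91  1.16 -2.66] 0.0539
lay [ 0.42  0.57  1.69 -0.66  1.41 -2.31] 0.0
regr30 [-0.16  0.33  1.92  0.67  1.01  2.66] 0.0548
regr20 [-0.1   0.29  1.94  0.6   0.94  2.66] 0.2022
lay [ 0.58  0.64  1.55 -0.57  1.53 -2.24] 0.0
regr30 [0.04 0.33 1.94 0.83 0.89 2.66] 0.1576
regr20 [0.1  0.3  1.95 0.76 0.83 2.66] 0.3171
pick [ 0.6   0.32  2.    0.89  0.2  -2.66] 0.0868
0 [[286.0, 288.0], [285.0, 165.0], [286.0, 299.0], [285.0, 157.0], [284.0, 154.0]]
0.01 [[287.0, 305.0], [285.0, 177.0], [287.0, 317.0], [285.0, 169.0], [284.0, 163.0]]
0.02 [[287.0, 322.0], [285.0, 189.0], [287.0, 335.0], [285.0, 180.0], [284.0, 172.0]]
0.03 [[287.0, 341.0], [285.0, 201.0], [287.0, 354.0], [285.0, 192.0], [284.0, 181.0]]
```

The handle fits s≈0.01, so it is at (0.589,-0.122,0.115). The plan is reachable. Now to approach and close.

```bash
sed -i 's/A.apply(\[0,0,1\]),B/A.apply([0,0,1]),A.apply([1,0,0]),B/; s/rcond=1e-4/rcond=1e-6/' h.py; python3 - <<'E'
from h import *
print(fitkin())
s=log();H=np.array([.589,-.122,.115]);z=head(xd,45)
plan(*pose(s),H-.155*z,rot(z,yd),5,-1)
E
```

```text
((7.333675572537199e-16, 1, 1, np.float64(1.5707963267948968)), array([ 0.08721505,  0.30949527,  0.38180346, -0.02901549,  0.16913181,
        0.49792497,  0.09445248]), np.float64(0.04470924828569034))
t 1.65 q [ 0.205  0.411  1.499 -0.736  1.557  0.477] p [0.607  0.0474 0.2793] F [-4.3 -4.6  0.8] gap 0.0859 gf 0.0
max [ 1.   1.  17.   0.1  0.1  0.2  1. ]
[-1, 1, 16, -0.1, 0.1, -0.1, -1, -1, 0, 17, -0.0, 0.0, -0.1, -1, 0, 1, 16, -0.1, 0.1, -0.1, -1, -1, 1, 16, -0.1, 0.0, -0.1, -1, -1, 0, 17, -0.1, 0.1, -0.2, -1]
```

```bash
cat >> h.py <<'E'
def cmd():
    c=np.load("cmd.npz");return c["p"],c["R"]
def go(Pt,Rt,n,g,start=None):
    p,r=plan(*(start or cmd()),np.array(Pt),Rt,n,g);np.savez("cmd.npz",p=p,R=r)
E
python3 - <<'E'
from h import *
H0=np.array([.583,-.122,.105]);H=np.array([.589,-.122,.115]);z=head(xd,45);r=rot(z,yd)
go(H-.155*z,r,4,-1,start=(H0-.25*z,r))
E
```

```text
max [ 2.  2. 22.  0.  0.  0.  1.]
[-2, 1, 22, 0.0, -0.0, 0.0, -1, -1, 2, 22, 0.0, 0.0, 0.0, -1, -2, 1, 22, 0.0, 0.0, 0.0, -1, -2, 2, 21, 0.0, 0.0, 0.0, -1]
```

>>> arm_command(commands=[-2,1,22,0,0,0,-1,-1,2,22,0,0,0,-1,-2,1,22,0,0,0,-1,-2,2,21,0,0,0,-1,0,0,0,0,0,0,-1])

```text
time: 2.15
eef_pos: [0.6012, -0.0145, 0.2227]
tool_rot: [1.884, 1.665, -0.783]
contact_force: [-0.6, -0.7, 1.1]
finger_gap: 0.0855
grip_force: 0.0
```

>>> arm_command(commands=[0,0,0,0,0,0,1,0,0,0,0,0,0,1,0,0,0,0,0,0,1,0,0,0,0,0,0,1,0,0,0,0,0,0,1], force=70)

```text
time: 2.65
eef_pos: [0.601, -0.0121, 0.2251]
tool_rot: [1.886, 1.664, -0.782]
contact_force: [-13.2, 14.5, 2.0]
finger_gap: 0.0124
grip_force: 45.4
```

```bash
python3 -c "
from h import *;s=log();p,r=cmd();print(p,(r.T@(s['eef_pos']-p)*1000).round(1),pose(s)[1].round(3)-r.round(3))
print(r.T@[0,0,42])"
```

```text
t 2.65 q [ 0.113  0.432  1.581 -0.765  1.42   0.474] p [ 0.601  -0.0121  0.2251] F [-13.2  14.5   2. ] gap 0.0124 gf 45.4
[ 0.60241269 -0.01325181  0.22520716] [ 0.8 -1.5 -0.6] [[ 0.001 -0.001 -0.005]
 [ 0.002 -0.004  0.003]
 [ 0.002 -0.003 -0.002]]
[-2.96980412e+01  2.33146835e-15 -2.96989284e+01]
```

>>> arm_command(commands=[-10,0,-10,0,0,0,1,-20,0,-20,0,0,0,1,-25,0,-25,0,0,0,1,-25,0,-25,0,0,0,1,-25,0,-25,0,0,0,1])

```text
time: 3.15
eef_pos: [0.6009, -0.0122, 0.3729]
tool_rot: [1.885, 1.669, -0.781]
contact_force: [-2.3, 4.7, -12.7]
finger_gap: 0.0121
grip_force: 69.3
```

>>> arm_command(commands=[-20,0,-20,0,0,0,1,-10,0,-10,0,0,0,1,-4,0,-4,0,0,0,1,0,0,0,0,0,0,1])

```text
time: 3.55
eef_pos: [0.6009, -0.0121, 0.4229]
tool_rot: [1.886, 1.665, -0.779]
contact_force: [-14.1, 12.0, 3.4]
finger_gap: 0.0118
grip_force: 70.6
```

```bash
python3 -c "
from h import *;s=log();p,r=cmd();p=p+[0,0,.1966];np.savez('cmd.npz',p=p,R=r);print(p,((s['eef_pos']-p)*1000).round(1))"
```

```text
t 3.55 q [ 0.113  0.229  1.446 -0.757  1.664  0.241] p [ 0.6009 -0.0121  0.4229] F [-14.1  12.    3.4] gap 0.0118 gf 70.6
[ 0.60241269 -0.01325181  0.42180716] [-1.5  1.1  1.1]
```

>>> arm_command(commands=[-2,0,-2,0,0,0,1,-2,0,-2,0,0,0,1,-1,0,-1,0,0,0,1])

```text
time: 3.85
eef_pos: [0.601, -0.0121, 0.4276]
tool_rot: [1.885, 1.668, -0.781]
contact_force: [-9.1, 6.6, -9.9]
finger_gap: 0.0119
grip_force: 69.8
```

>>> arm_command(commands=[-1,0,-1,0,0,0,1,-1,0,-1,0,0,0,1])

```text
time: 4.05
eef_pos: [0.601, -0.0122, 0.4302]
tool_rot: [1.885, 1.668, -0.781]
contact_force: [-9.5, 6.5, -9.3]
finger_gap: 0.0119
grip_force: 69.8
```

>>> arm_command(commands=[-1,0,-1,0,0,0,1,-1,0,-1,0,0,0,1])

```text
time: 4.25
eef_pos: [0.601, -0.0123, 0.4312]
tool_rot: [1.885, 1.671, -0.782]
contact_force: [-4.7, 1.0, -23.5]
finger_gap: 0.012
grip_force: 68.7
```

>>> arm_command(commands=[-1,0,-1,0,0,0,1,0,0,0,0,0,0,1])

```text
time: 4.45
eef_pos: [0.6011, -0.0123, 0.4313]
tool_rot: [1.885, 1.672, -0.783]
contact_force: [-5.1, 4.3, -25.2]
finger_gap: 0.0121
grip_force: 68.9
```

```bash
python3 - <<'E'
from h import *
s=log();r=cmd()[1];z=r[:,2]
# commanded now: +5+2+2+1=10 units*1.414mm
P=np.array([.60241,-.01325,.42181+.01414])
# cup pick: approach
a=np.array([.62,.78,0]);a/=np.linalg.norm(a)
np.savez("cmd.npz",p=P,R=r)
go(P-.07*z,r,2,-1)
print("-- to view above cup")
go([.38,.25,.36],rot(head(a,60),np.array([a[1],-a[0],0])),18,-1)
E
```

```text
t 4.45 q [ 0.112  0.226  1.434 -0.756  1.677  0.225] p [ 0.6011 -0.0123  0.4313] F [ -5.1   4.3 -25.2] gap 0.0121 gf 68.9
max [ 0.  0. 35.  0.  0.  0.  1.]
[0, 0, -35, 0.0, 0.0, 0.0, -1, 0, 0, -35, 0.0, 0.0, 0.0, -1]
-- to view above cup
max [12.  18.   7.   0.3  4.1  1.9  1. ]
[12, -14, -2, 0.2, 4.1, 1.9, -1, 12, -15, -2, 0.3, 4.0, 1.8, -1, 11, -14, 0, 0.2, 4.1, 1.9, -1, 11, -16, 0, 0.3, 4.0, 1.8, -1, 11, -15, 1, 0.2, 4.1, 1.9, -1]
[10, -16, 2, 0.3, 4.0, 1.9, -1, 9, -16, 3, 0.2, 4.1, 1.8, -1, 8, -17, 3, 0.3, 4.0, 1.9, -1, 8, -16, 4, 0.2, 4.1, 1.8, -1, 6, -17, 5, 0.2, 4.1, 1.9, -1]
[6, -17, 5, 0.3, 4.0, 1.9, -1, 5, -17, 5, 0.2, 4.1, 1.8, -1, 4, -18, 6, 0.3, 4.0, 1.9, -1, 3, -17, 7, 0.2, 4.1, 1.9, -1, 2, -18, 6, 0.3, 4.0, 1.8, -1]
[1, -17, 7, 0.2, 4.1, 1.9, -1, 0, -18, 7, 0.3, 4.0, 1.8, -1, -2, -17, 6, 0.2, 4.1, 1.9, -1]
```

>>> arm_command(commands=[0,0,0,0,0,0,-1,0,0,0,0,0,0,-1,0,0,0,0,0,0,-1,0,0,-35,0,0,0,-1,0,0,-35,0,0,0,-1])

```text
time: 4.95
eef_pos: [0.6082, 0.0355, 0.4875]
tool_rot: [1.884, 1.661, -0.777]
contact_force: [0.6, 0.6, -0.8]
finger_gap: 0.0831
grip_force: 0.0
```

```bash
python3 -c "
from h import *
log();i=get_image('scene');cv2.imwrite('pics/s1.png',i[:,:,::-1])"
```

```text
t 4.95 q [ 0.186  0.249  1.306 -0.762  1.798  0.214] p [0.6082 0.0355 0.4875] F [ 0.6  0.6 -0.8] gap 0.0831 gf 0.0
```

>>> arm_command(commands=[12,-14,-2,0.2,4.1,1.9,-1,12,-15,-2,0.3,4.0,1.8,-1,11,-14,0,0.2,4.1,1.9,-1,11,-16,0,0.3,4.0,1.8,-1,11,-15,1,0.2,4.1,1.9,-1])

```text
time: 5.5
eef_pos: [0.5448, 0.0959, 0.4529]
tool_rot: [2.24, 1.676, -0.406]
contact_force: [-0.2, 1.0, -1.0]
finger_gap: 0.0854
grip_force: 0.0
```

>>> arm_command(commands=[10,-16,2,0.3,4.0,1.9,-1,9,-16,3,0.2,4.1,1.8,-1,8,-17,3,0.3,4.0,1.9,-1,8,-16,4,0.2,4.1,1.8,-1,6,-17,5,0.2,4.1,1.9,-1])

```text
time: 6.0
eef_pos: [0.4813, 0.1548, 0.4177]
tool_rot: [2.557, 1.632, 0.016]
contact_force: [-0.5, 0.0, 0.1]
finger_gap: 0.0855
grip_force: 0.0
```

>>> arm_command(commands=[6,-17,5,0.3,4.0,1.9,-1,5,-17,5,0.2,4.1,1.8,-1,4,-18,6,0.3,4.0,1.9,-1,3,-17,7,0.2,4.1,1.9,-1,2,-18,6,0.3,4.0,1.8,-1])

```text
time: 6.5
eef_pos: [0.4178, 0.2151, 0.383]
tool_rot: [-2.644, -1.427, -0.459]
contact_force: [0.1, 0.0, 0.6]
finger_gap: 0.0855
grip_force: 0.0
```

>>> arm_command(commands=[1,-17,7,0.2,4.1,1.9,-1,0,-18,7,0.3,4.0,1.8,-1,-2,-17,6,0.2,4.1,1.9,-1,0,0,0,0,0,0,-1,0,0,0,0,0,0,-1])

```text
time: 7.0
eef_pos: [0.38, 0.2497, 0.362]
tool_rot: [-2.552, -1.233, -0.689]
contact_force: [0.6, -0.1, 0.2]
finger_gap: 0.0855
grip_force: 0.0
```

```bash
python3 -c "
from h import *
s=log();p,r=cmd();print(p,((s['eef_pos']-p)*1000).round(1))
s=bot.read_state();i=get_image('wrist');cv2.imwrite('pics/w2.png',i[:,:,::-1]);np.savez('w2.npz',p=s['eef_pos'],r=s['tool_rot'])
a=cv2.imread('pics/s1.png');cv2.imwrite('pics/w2s.png',np.hstack([i[:,:,::-1],a[40:310,130:290].repeat(1,0) if 0 else cv2.resize(a[50:310,150:290],(226,420))]))
print(proj(cam('wrist',s),[[.469,.376,.076],[.469,.376,0]]))
print(fitkin())"
```

```text
t 7.0 q [ 0.359 -0.525  2.184  0.302  1.04   0.934] p [0.38   0.2497 0.362 ] F [ 0.6 -0.1  0.2] gap 0.0855 gf 0.0
[0.37966104 0.24962977 0.3601035 ] [0.3 0.1 1.8]
[[269.50545864 206.429794  ]
 [271.30534568 222.88713646]]
((1.0473823066688542e-15, 1, 1, np.float64(1.5707963267948968)), array([ 0.01690321,  0.29642528,  0.3155374 , -0.02297007,  0.04914923,
        0.55746499,  0.11913045]), np.float64(0.06608605933810821))
```

View pics/w2s.png

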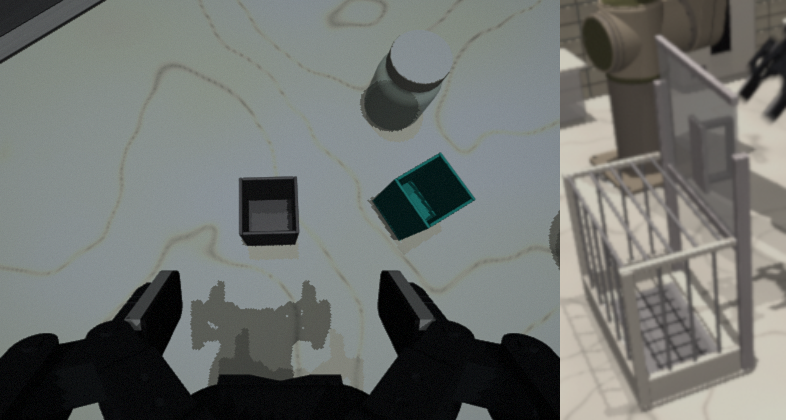

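The wrist view shows the dark cup's mouth square at about (240,178)–(298,235), nearly aligned with the tool. The turquoise cup is to the right at (425,195) and the jar at (405,80). The inset shows the sash right up and staying there. Now to measure the cup.

```bash
sed -i "s/RR(q).apply(\[0,0,1\])\]/RR(q).apply([0,0,1]),(R.from_euler('ZYZ',[q[0],q[1]+q[2],SG[0]*q[3]])*R.from_euler('Y',q[4])).apply([1,0,0])]/" h.py
python3 - <<'E'
from h import *
f=fitkin();print(f)
w=np.load("w2.npz");C=cam("wrist",dict(eef_pos=w["p"],tool_rot=w["r"]))
im=cv2.imread("pics/w2.png");g=im.max(2)
k=(g[150:260,215:325]<100).astype(np.uint8);k=cv2.morphologyEx(k,cv2.MORPH_CLOSE,np.ones((7,7)))
c=max(cv2.findContours(k,0,2)[0],key=cv2.contourArea);p=cv2.approxPolyDP(c,4,True)[:,0]+[215,150];print(p.tolist())
# grey rim pixels: brightness profile for column/rows
print("col269",g[165:260,269].tolist());print("row205",g[205,230:310].tolist())
P=[onz(C,q,.076) for q in((240,177.5),(297.5,177.5),(298.5,234),(239.5,234))];P=np.array(P);print(P.round(4),np.linalg.norm(P-np.roll(P,1,0),axis=1),P.mean(0))
e=P[1]-P[0]+P[2]-P[3];print("edge",np.degrees(np.arctan2(e[1],e[0])))
e=P[0]-P[3]+P[1]-P[2];print("edge",np.degrees(np.arctan2(e[1],e[0])))
E
```

```text
((1.0473823066688542e-15, 1, 1, np.float64(1.5707963267948968)), array([0.02315606, 0.29507888, 0.31671876, 0.05194014, 0.04470235,
       0.58110084, 0.12161611, 0.10498921]), np.float64(0.050373641792914425))
[[295, 176], [239, 178], [243, 244], [295, 243]]
col269 [151, 153, 148, 149, 149, 152, 151, 152, 146, 151, 151, 137, 71, 77, 49, 17, 17, 17, 19, 17, 15, 19, 14, 13, 18, 9, 19, 16, 15, 13, 13, 16, 15, 12, 20, 54, 61, 63, 61, 66, 62, 65, 65, 63, 61, 62, 62, 63, 73, 74, 74, 75, 74, 74, 76, 78, 78, 76, 75, 75, 78, 78, 78, 78, 75, 78, 61, 73, 63, 23, 13, 16, 20, 19, 16, 19, 16, 16, 16, 22, 83, 140, 140, 142, 139, 139, 136, 139, 140, 138, 136, 137, 136, 139, 143]
row205 [150, 153, 151, 152, 151, 148, 150, 151, 135, 75, 68, 61, 28, 11, 13, 18, 16, 14, 26, 54, 63, 62, 62, 60, 61, 60, 60, 64, 62, 62, 62, 63, 59, 63, 62, 63, 61, 63, 59, 62, 63, 63, 61, 63, 63, 61, 62, 63, 64, 60, 63, 61, 60, 65, 63, 65, 64, 36, 29, 28, 29, 23, 17, 14, 20, 52, 67, 72, 125, 150, 152, 148, 149, 147, 146, 148, 150, 145, 146, 149]
[[0.4647 0.4147 0.076 ]
 [0.5063 0.3816 0.076 ]
 [0.4736 0.3401 0.076 ]
 [0.4325 0.3727 0.076 ]] [0.05284812 0.05317405 0.052864   0.05244375] [0.46927032 0.37726473 0.076     ]
edge -38.47239087982984
edge 52.15393046031005
```

```bash
cat >> h.py <<'E'
ac=np.radians(51.9);a=np.array([np.cos(ac),np.sin(ac),0]);ya=np.array([a[1],-a[0],0])
E
python3 - <<'E'
from h import *
L=np.array([json.loads(l) for l in open("log.txt")]);fitkin()
def rows2(q):
    Z=R.from_euler('Z',q[0]);A=Z*R.from_euler('Y',q[1]);B=Z*R.from_euler('Y',q[1]+q[2]);D=B*R.from_euler('Z',q[3]);E=D*R.from_euler('Y',q[4])
    return np.c_[Z.as_matrix(),A.as_matrix()[:,[0,2]],B.as_matrix()[:,[0,2]],E.as_matrix()]
M=np.vstack([rows2(l[:6]) for l in L]);v=L[:,6:9].ravel();x,_,rk,sv=np.linalg.lstsq(M,v,rcond=1e-6);print(len(L),rk,x.round(3),np.abs((M@x-v).reshape(-1,3)).max(1).round(4))
z=head(a,45);r=rot(z,ya);G=np.array([.469,.377,.047])
go(G-.25*z,r,5,-1);go(G-.155*z,r,4,-1)
E
```

```text
10 10 [ 0.     0.051  0.318 -0.     0.369  0.062  0.553 -0.    -0.     0.191] [0. 0. 0. 0. 0. 0. 0. 0. 0. 0.]
max [21.   2.  21.   0.1  3.   0.1  1. ]
[-17, -2, 21, 0.0, 3.0, -0.1, -1, -19, -1, 21, 0.1, 3.0, -0.0, -1, -19, -2, 20, 0.0, 3.0, -0.1, -1, -21, -2, 18, 0.1, 3.0, -0.0, -1, -21, -1, 17, 0.0, 3.0, -0.1, -1]
max [ 0.  0. 24.  0.  0.  0.  1.]
[0, 0, 24, 0.0, -0.0, -0.0, -1, 0, 0, 24, 0.0, -0.0, -0.0, -1, 0, 0, 24, 0.0, -0.0, -0.0, -1, 0, 0, 23, 0.0, -0.0, -0.0, -1]
```

>>> arm_command(commands=[-17,-2,21,0,3,-0.1,-1,-19,-1,21,0.1,3,0,-1,-19,-2,20,0,3,-0.1,-1,-21,-2,18,0.1,3,0,-1,-21,-1,17,0,3,-0.1,-1])

```text
time: 7.55
eef_pos: [0.3613, 0.2378, 0.225]
tool_rot: [-2.362, -1.15, -0.987]
contact_force: [-0.9, 2.8, 0.6]
finger_gap: 0.0854
grip_force: 0.0
```

```bash
cat >> h.py <<'E'
X=np.array([0,.051,.318,0,.369,.062,.553,0,0,.191])
def rows(q):
    Z=R.from_euler('Z',q[0]);A=Z*R.from_euler('Y',q[1]);B=Z*R.from_euler('Y',q[1]+q[2]);D=B*R.from_euler('Z',q[3]);E=D*R.from_euler('Y',q[4])
    return np.c_[Z.as_matrix(),A.as_matrix()[:,[0,2]],B.as_matrix()[:,[0,2]],E.as_matrix()]
C0=np.pi/2
E
python3 - <<'E'
from h import *
s=log();p,r=cmd();q=s["qpos"]
def t(n,g,z,y):
    G=[q,q+[0,0,0,-1,0,0],[0,.7,1.5,-1,1.3,.6],[0,.3,1.9,.6,1,-.3]]
    r,c=ik(X,np.array(g)-.155*z/np.linalg.norm(z),rot(z,y),G);print(n,r.round(2),round(c,4))
u=-xd
t("pick",[.469,.377,.047],head(a,45),ya);t("lift",[.469,.377,.17],head(a,45),ya)
t("mid",[.469,.3,.17],head(a,89),ya)
for L in([.47,.15,.028],[.5,.1,.028]):
    for d in(40,45,50): t(f"lay{d}",L,head(xd,d),yd)
    for d in(45,50,60): t(f"regr{d}",L,head(u,d),yd)
for be in(25,35,45): t(f"place{be}",[.568,-.26,.056],head(xd,be),yd);t(f"out{be}",[.590,-.08,.12],head(xd,be),yd)
E
```

```text
t 7.55 q [ 0.274 -0.504  2.494  0.795  0.623  0.403] p [0.3613 0.2378 0.225 ] F [-0.9  2.8  0.6] gap 0.0854 gf 0.0
pick [ 0.39 -0.08  2.32  1.12  0.4   0.09] 0.0
lift [ 0.39 -0.37  2.29  0.66  0.61  0.62] 0.0
mid [0.47 0.05 1.72 0.01 1.36 1.14] 0.0
lay40 [ 0.61  0.65  1.51 -0.61  1.64  0.9 ] 0.0
lay45 [ 0.59  0.58  1.56 -0.57  1.57  0.88] 0.0
lay50 [ 0.56  0.52  1.61 -0.52  1.51  0.85] 0.0
regr45 [-0.32  0.19  2.1   0.84  1.21 -0.65] 0.0
regr50 [-0.27  0.13  2.1   0.77  1.16 -0.56] 0.0
regr60 [-0.16  0.06  2.1   0.6   1.09 -0.35] 0.0
lay40 [ 0.52  0.64  1.53 -0.66  1.59  0.85] 0.0
lay45 [ 0.49  0.57  1.58 -0.62  1.52  0.82] 0.0
lay50 [ 0.46  0.51  1.62 -0.57  1.46  0.78] 0.0
regr45 [-0.4   0.28  1.98  0.79  1.26 -0.68] 0.0
regr50 [-0.35  0.23  1.99  0.73  1.22 -0.6 ] 0.0
regr60 [-0.25  0.15  2.01  0.58  1.14 -0.42] 0.0
place25 [ 0.    0.66  1.62 -1.16  1.38  0.7 ] 0.0
out25 [ 0.28  0.67  1.45 -0.99  1.65  0.66] 0.0
place35 [-0.05  0.55  1.66 -1.02  1.27  0.58] 0.0
out35 [ 0.23  0.55  1.5  -0.88  1.56  0.59] 0.0
place45 [-0.11  0.46  1.68 -0.87  1.19  0.43] 0.0
out45 [ 0.18  0.45  1.55 -0.75  1.47  0.51] 0.0
```

>>> arm_command(commands=[0,0,24,0,0,0,-1,0,0,24,0,0,0,-1,0,0,24,0,0,0,-1,0,0,23,0,0,0,-1,0,0,0,0,0,0,-1])

```text
time: 8.05
eef_pos: [0.4029, 0.2917, 0.1556]
tool_rot: [-2.364, -1.15, -0.977]
contact_force: [-1.1, -0.1, -0.4]
finger_gap: 0.0851
grip_force: 0.0
```

>>> arm_command(commands=[0,0,0,0,0,0,1,0,0,0,0,0,0,1,0,0,0,0,0,0,1,0,0,0,0,0,0,1], force=40)

```text
time: 8.45
eef_pos: [0.4025, 0.291, 0.1591]
tool_rot: [-2.362, -1.148, -0.986]
contact_force: [-1.7, -1.9, 3.5]
finger_gap: 0.0535
grip_force: 43.6
```

```bash
python3 - <<'E'
from h import *
s=log();p,r=cmd();print(p,(r.T@(s['eef_pos']-p)*1000).round(1))
i=get_image('wrist');cv2.imwrite('pics/w3.png',i[:,:,::-1])
z=head(xd,45);G=np.array([.469,.377,.13]);L=np.array([.48,.14,.03])
go(G-.155*head(a,45),rot(head(a,45),ya),3,1)
print("--to above lay");go(L+[0,0,.07]-.155*z,rot(z,yd),15,1)
print("--down");go(L-.155*z,rot(z,yd),3,1)
E
```

```text
t 8.45 q [ 0.385 -0.084  2.326  1.125  0.4    0.095] p [0.4025 0.291  0.1591] F [-1.7 -1.9  3.5] gap 0.0535 gf 43.6
[0.40153106 0.2905324  0.15705073] [ 2.1  0.5 -0.7]
max [20.  0. 20.  0.  0.  0.  1.]
[19, 0, -19, 0.0, -0.0, -0.0, 1, 20, 0, -20, 0.0, -0.0, -0.0, 1, 19, 0, -19, 0.0, -0.0, -0.0, 1]
--to above lay
max [1.  7.  3.  0.  5.9 2.3 1. ]
[0, 7, 3, 0.0, -5.8, -2.3, 1, -1, 6, 2, 0.0, -5.9, -2.3, 1, 0, 7, 3, 0.0, -5.8, -2.3, 1, 0, 6, 2, 0.0, -5.9, -2.3, 1, 0, 7, 3, 0.0, -5.8, -2.3, 1]
[-1, 6, 3, 0.0, -5.8, -2.3, 1, 0, 7, 2, 0.0, -5.9, -2.3, 1, 0, 6, 3, 0.0, -5.8, -2.3, 1, 0, 6, 3, 0.0, -5.8, -2.3, 1, -1, 7, 2, 0.0, -5.9, -2.3, 1]
[0, 6, 3, 0.0, -5.8, -2.3, 1, 0, 7, 3, 0.0, -5.9, -2.3, 1, 0, 6, 3, 0.0, -5.8, -2.3, 1, 0, 7, 2, 0.0, -5.8, -2.3, 1, 0, 6, 3, 0.0, -5.9, -2.3, 1]
--down
max [17.  0. 17.  0.  0.  0.  1.]
[16, 0, 17, 0.0, 0.0, -0.0, 1, 17, 0, 16, 0.0, 0.0, -0.0, 1, 16, 0, 17, 0.0, 0.0, -0.0, 1]
```

View pics/w3.png

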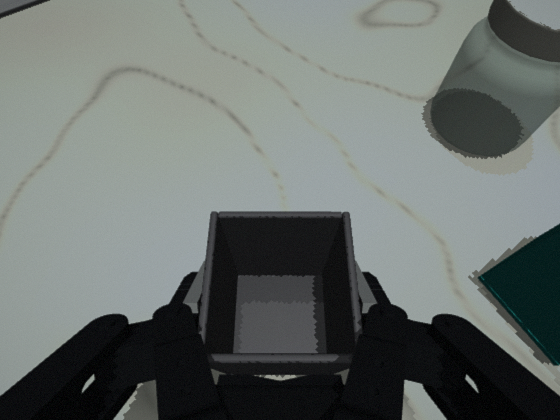

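The cup's mouth is centred between the pads at (280,290), so it is held squarely. I'll lift a little higher for clearance.

```bash
python3 - <<'E'
from h import *
z=head(xd,45);G=np.array([.469,.377,.165]);L=np.array([.48,.14,.03])
za=head(a,45);P0=np.array([.40153106,.2905324,.15705073])
go(G-.155*za,rot(za,ya),4,1,start=(P0,rot(za,ya)))
print("--to above lay");go(L+[0,0,.07]-.155*z,rot(z,yd),15,1)
print("--down");go(L-.155*z,rot(z,yd),3,1);print(cmd()[0])
E
```

```text
max [21.  0. 21.  0.  0.  0.  1.]
[21, 0, -21, 0.0, 0.0, 0.0, 1, 21, 0, -21, 0.0, 0.0, 0.0, 1, 20, 0, -20, 0.0, 0.0, 0.0, 1, 21, 0, -21, 0.0, 0.0, 0.0, 1]
--to above lay
max [2.  7.  6.  0.  5.9 2.3 1. ]
[-2, 7, 4, 0.0, -5.8, -2.3, 1, -2, 6, 5, 0.0, -5.9, -2.3, 1, -1, 6, 4, 0.0, -5.8, -2.3, 1, -2, 7, 5, 0.0, -5.9, -2.3, 1, -1, 6, 5, 0.0, -5.8, -2.3, 1]
[-1, 6, 4, 0.0, -5.8, -2.3, 1, 0, 7, 5, 0.0, -5.9, -2.3, 1, -1, 6, 5, 0.0, -5.8, -2.3, 1, 0, 6, 5, 0.0, -5.8, -2.3, 1, 1, 6, 5, 0.0, -5.9, -2.3, 1]
[0, 6, 6, 0.0, -5.8, -2.3, 1, 1, 7, 4, 0.0, -5.9, -2.3, 1, 1, 6, 5, 0.0, -5.8, -2.3, 1, 1, 6, 5, 0.0, -5.8, -2.3, 1, 1, 6, 5, 0.0, -5.9, -2.3, 1]
--down
max [17.  0. 17.  0.  0.  0.  1.]
[17, 0, 16, 0.0, 0.0, 0.0, 1, 16, 0, 17, 0.0, 0.0, 0.0, 1, 17, 0, 16, 0.0, 0.0, 0.0, 1]
[0.49295928 0.2490809  0.13972967]
```

>>> arm_command(commands=[21,0,-21,0,0,0,1,21,0,-21,0,0,0,1,20,0,-20,0,0,0,1,21,0,-21,0,0,0,1])

```text
time: 8.9
eef_pos: [0.4013, 0.2905, 0.2761]
tool_rot: [-2.364, -1.149, -0.982]
contact_force: [1.5, 0.5, -0.3]
finger_gap: 0.0536
grip_force: 43.0
```

>>> arm_command(commands=[-2,7,4,0,-5.8,-2.3,1,-2,6,5,0,-5.9,-2.3,1,-1,6,4,0,-5.8,-2.3,1,-2,7,5,0,-5.9,-2.3,1,-1,6,5,0,-5.8,-2.3,1])

```text
time: 9.4
eef_pos: [0.4326, 0.2764, 0.2533]
tool_rot: [-2.619, -1.589, -0.429]
contact_force: [-0.4, 0.5, -0.7]
finger_gap: 0.0536
grip_force: 43.1
```

>>> arm_command(commands=[-1,6,4,0,-5.8,-2.3,1,0,7,5,0,-5.9,-2.3,1,-1,6,5,0,-5.8,-2.3,1,0,6,5,0,-5.8,-2.3,1,1,6,5,0,-5.9,-2.3,1])

```text
time: 9.9
eef_pos: [0.4633, 0.2633, 0.2327]
tool_rot: [2.335, 1.708, -0.225]
contact_force: [0.2, -0.3, -1.7]
finger_gap: 0.0534
grip_force: 43.1
```

>>> arm_command(commands=[0,6,6,0,-5.8,-2.3,1,1,7,4,0,-5.9,-2.3,1,1,6,5,0,-5.8,-2.3,1,1,6,5,0,-5.8,-2.3,1,1,6,5,0,-5.9,-2.3,1])

```text
time: 10.4
eef_pos: [0.4935, 0.2488, 0.2108]
tool_rot: [1.879, 1.662, -0.779]
contact_force: [1.4, -0.6, -1.8]
finger_gap: 0.0535
grip_force: 43.1
```

>>> arm_command(commands=[17,0,16,0,0,0,1,16,0,17,0,0,0,1,17,0,16,0,0,0,1,0,0,0,0,0,0,1,0,0,0,0,0,0,1])

```text
time: 10.9
eef_pos: [0.4933, 0.2495, 0.1407]
tool_rot: [1.882, 1.663, -0.777]
contact_force: [-0.1, -0.8, -0.3]
finger_gap: 0.0536
grip_force: 43.1
```

```bash
python3 - <<'E'
from h import *
s=log();p,r=cmd();print(((s['eef_pos']-p)*1000).round(1));z=pose(s)[1][:,2];print("grasp",s['eef_pos']+.155*z,"down deg",np.degrees(np.arcsin(-z[2])))
E
```

```text
t 10.9 q [ 0.565  0.582  1.558 -0.578  1.566  0.863] p [0.4933 0.2495 0.1407] F [-0.1 -0.8 -0.3] gap 0.0536 gf 43.1
[0.4 0.4 1. ]
grasp [0.48002187 0.14081071 0.03096872] down deg 45.061586373849465
```

>>> arm_command(commands=[1,0,1,0,0,0,1,1,0,1,0,0,0,1,0,0,0,0,0,0,1])

```text
time: 11.2
eef_pos: [0.4936, 0.2498, 0.1383]
tool_rot: [1.883, 1.663, -0.775]
contact_force: [0.2, -0.8, -0.8]
finger_gap: 0.0535
grip_force: 43.1
```

>>> arm_command(commands=[0,0,0,0,0,0,-1,0,0,0,0,0,0,-1,0,0,0,0,0,0,-1])

```text
time: 11.5
eef_pos: [0.4935, 0.2497, 0.1378]
tool_rot: [1.882, 1.663, -0.776]
contact_force: [-0.6, -0.3, 0.4]
finger_gap: 0.0857
grip_force: 0.0
```

```bash
python3 - <<'E'
from h import *
s=log();p,r=cmd();p=p+r@np.array([.002,0,.002]);print(((s['eef_pos']-p)*1000).round(1))
z=head(xd,45);zr=head(-xd,58)
go(p-.1*z,r,3,-1,start=(p,r))
print("--over");B=s['eef_pos']+.155*pose(s)[1][:,2]+.0495*xd;B[2]=.027;print("bottom",B)
G=B-.036*xd
go(G-.26*zr,rot(zr,yd),13,-1)
E
```

```text
t 11.5 q [ 0.565  0.587  1.557 -0.578  1.562  0.866] p [0.4935 0.2497 0.1378] F [-0.6 -0.3  0.4] gap 0.0857 gf 0.0
[0.5 0.6 0.9]
max [ 0.  0. 34.  0.  0.  0.  1.]
[0, 0, -33, 0.0, 0.0, 0.0, -1, 0, 0, -34, 0.0, 0.0, 0.0, -1, 0, 0, -33, 0.0, 0.0, 0.0, -1]
--over
bottom [0.47425898 0.0919223  0.027     ]
max [26.  0. 16.  0.  6.  0.  1.]
[-20, 0, 16, 0.0, 5.9, 0.0, -1, -22, 0, 13, 0.0, 5.9, 0.0, -1, -23, 0, 12, 0.0, 6.0, 0.0, -1, -24, 0, 9, -0.0, 5.9, 0.0, -1, -25, 0, 6, -0.0, 5.9, 0.0, -1]
[-25, 0, 4, -0.0, 5.9, 0.0, -1, -26, 0, 1, -0.0, 6.0, 0.0, -1, -25, 0, -1, -0.0, 5.9, 0.0, -1, -26, 0, -4, -0.0, 5.9, 0.0, -1, -24, 0, -7, -0.0, 5.9, 0.0, -1]
[-24, 0, -9, -0.0, 6.0, 0.0, -1, -23, 0, -12, -0.0, 5.9, 0.0, -1, -21, 0, -14, -0.0, 5.9, 0.0, -1]
```

```bash
python3 - <<'E'
from h import *
z=head(xd,45);zr=head(-xd,58);r=rot(z,yd)
p=np.array([.49295928,.2490809,.13972967])+r@np.array([.002,0,.002])
go(p-.1*z,r,3,-1,start=(p,r));go(cmd()[0]+[0,0,.07],r,2,-1)
G=np.array([.47425898,.0919223,.027])-.036*xd
print("--over");go(G-.29*zr,rot(zr,yd),13,-1);print(G,cmd()[0])
E
```

```text
max [ 0.  0. 34.  0.  0.  0.  1.]
[0, 0, -33, 0.0, -0.0, 0.0, -1, 0, 0, -34, 0.0, 0.0, 0.0, -1, 0, 0, -33, 0.0, 0.0, 0.0, -1]
max [25.  0. 25.  0.  0.  0.  1.]
[-25, 0, -25, 0.0, 0.0, 0.0, -1, -24, 0, -24, -0.0, 0.0, 0.0, -1]
--over
max [27.  1. 19.  0.  6.  0.  1.]
[-19, 0, 19, 0.0, 5.9, -0.0, -1, -20, 0, 17, 0.0, 5.9, 0.0, -1, -22, 0, 15, 0.0, 6.0, -0.0, -1, -24, 0, 12, 0.0, 5.9, -0.0, -1, -25, 0, 10, 0.0, 5.9, 0.0, -1]
[-25, 0, 8, 0.0, 5.9, 0.0, -1, -27, 0, 4, 0.0, 6.0, 0.0, -1, -26, 0, 2, 0.0, 5.9, 0.0, -1, -27, 0, 0, -0.0, 5.9, 0.0, -1, -26, 0, -4, -0.0, 5.9, 0.0, -1]
[-26, 1, -6, -0.0, 6.0, 0.0, -1, -25, 0, -9, -0.0, 5.9, 0.0, -1, -24, 0, -12, 0.0, 5.9, 0.0, -1]
[0.47865098 0.1276523  0.027     ] [ 0.46031136 -0.02471441  0.27345457]
```

```bash
python3 - <<'E'
from h import *
z=head(xd,45);zr=head(-xd,58);r=rot(z,yd)
p=np.array([.49295928,.2490809,.13972967])+r@np.array([.002,0,.002])
p=p+r@np.array([-.049,0,-.149])
G=np.array([.47425898,.0919223,.027])-.036*xd
print("--over");go(G-.155*zr+[0,0,.10],rot(zr,yd),13,-1,start=(p,r));print(G,cmd()[0])
q,c=ik(X,*cmd(),[[-.16,.06,2.1,.6,1.1,-.35]]);print(q,c)
E
```

```text
--over
max [21.  1. 16.  0.  6.  0.  1.]
[-14, 0, 16, 0.0, 5.9, -0.0, -1, -15, 0, 14, 0.0, 5.9, 0.0, -1, -17, 0, 13, 0.0, 6.0, -0.0, -1, -19, 0, 11, 0.0, 5.9, 0.0, -1, -19, 0, 9, 0.0, 5.9, 0.0, -1]
[-20, 0, 7, 0.0, 5.9, -0.0, -1, -21, 0, 5, 0.0, 6.0, 0.0, -1, -21, 0, 3, -0.0, 5.9, 0.0, -1, -21, 0, 0, -0.0, 5.9, 0.0, -1, -21, 0, -1, -0.0, 5.9, 0.0, -1]
[-21, 1, -4, -0.0, 6.0, 0.0, -1, -20, 0, -6, 0.0, 5.9, -0.0, -1, -20, 0, -8, 0.0, 5.9, 0.0, -1]
[0.47865098 0.1276523  0.027     ] [0.4689892  0.04588193 0.25823513]
[-0.23008301 -0.08695435  2.04326042  0.57824936  1.30148182 -0.29883703] 6.237960476345477e-13
```

>>> arm_command(commands=[0,0,-33,0,0,0,-1,0,0,-34,0,0,0,-1,0,0,-33,0,0,0,-1,-25,0,-25,0,0,0,-1,-24,0,-24,0,0,0,-1])

```text
time: 12.0
eef_pos: [0.5016, 0.3203, 0.2786]
tool_rot: [1.881, 1.664, -0.777]
contact_force: [0.6, -0.1, -0.9]
finger_gap: 0.0854
grip_force: 0.0
```

>>> arm_command(commands=[-14,0,16,0,5.9,0,-1,-15,0,14,0,5.9,0,-1,-17,0,13,0,6,0,-1,-19,0,11,0,5.9,0,-1,-19,0,9,0,5.9,0,-1])

```text
time: 12.5
eef_pos: [0.4887, 0.2138, 0.2709]
tool_rot: [2.211, 1.955, -0.29]
contact_force: [0.6, -0.8, 0.1]
finger_gap: 0.0854
grip_force: 0.0
```

>>> arm_command(commands=[-20,0,7,0,5.9,0,-1,-21,0,5,0,6,0,-1,-21,0,3,0,5.9,0,-1,-21,0,0,0,5.9,0,-1,-21,0,-1,0,5.9,0,-1])

```text
time: 13.0
eef_pos: [0.4758, 0.1088, 0.2635]
tool_rot: [-2.219, -1.963, -0.286]
contact_force: [-1.1, -0.1, 0.3]
finger_gap: 0.0855
grip_force: 0.0
```

>>> arm_command(commands=[-21,1,-4,0,6,0,-1,-20,0,-6,0,5.9,0,-1,-20,0,-8,0,5.9,0,-1,0,0,0,0,0,0,-1,0,0,0,0,0,0,-1])

```text
time: 13.5
eef_pos: [0.4691, 0.0457, 0.2585]
tool_rot: [-2.035, -1.795, -0.583]
contact_force: [-0.6, 1.1, 0.9]
finger_gap: 0.0856
grip_force: 0.0
```

```bash
python3 - <<'E'
from h import *
s=log();p,r=cmd();print(((s['eef_pos']-p)*1000).round(1),np.abs(pose(s)[1]-r).max())
i=get_image('wrist')[:,:,::-1];cv2.imwrite('pics/w4.png',i);C=cam('wrist',s)
B=np.array([.47425898,.0919223,.027]);u=-xd
c8=np.array([B+yd*a_*.027+u*b_+ez*c_*.027 for b_ in(0,.076) for a_ in(-1,1) for c_ in(1,)])
print("pred top face",proj(C,c8).round(0).tolist())
E
```

```text
t 13.5 q [-0.231 -0.089  2.045  0.578  1.301 -0.297] p [0.4691 0.0457 0.2585] F [-0.6  1.1  0.9] gap 0.0856 gf 0.0
[ 0.2 -0.2  0.3] 0.002682821286446327
pred top face [[234.0, 360.0], [324.0, 359.0], [237.0, 235.0], [320.0, 234.0]]
```

View pics/w4.png

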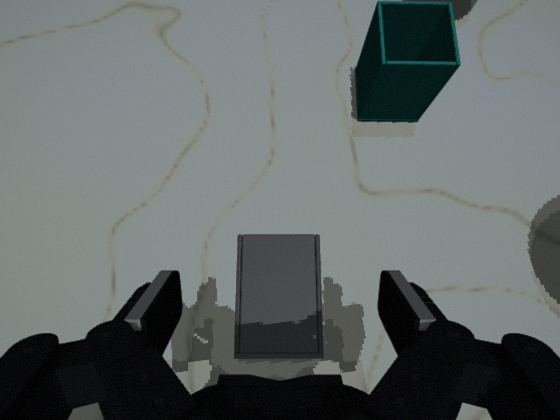

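The cup lies on its side, with its top face at columns 236–322 and rows 234–358, matching the prediction within 2 px. Now descend, grasp and plan the turn.

```bash
python3 - <<'E'
from h import *
p,r=cmd();go(p-[0,0,.099],r,4,-1)
E
```

```text
max [13.  0. 21.  0.  0.  0.  1.]
[-13, 0, 21, 0.0, 0.0, 0.0, -1, -13, 0, 21, 0.0, 0.0, 0.0, -1, -13, 0, 21, 0.0, 0.0, 0.0, -1, -13, 0, 21, 0.0, 0.0, 0.0, -1]
```

>>> arm_command(commands=[-13,0,21,0,0,0,-1,-13,0,21,0,0,0,-1,-13,0,21,0,0,0,-1,-13,0,21,0,0,0,-1,0,0,0,0,0,0,-1])

```text
time: 14.05
eef_pos: [0.4675, 0.0487, 0.157]
tool_rot: [-2.028, -1.797, -0.578]
contact_force: [-0.7, 0.4, -0.1]
finger_gap: 0.0853
grip_force: 0.0
```

>>> arm_command(commands=[0,0,0,0,0,0,1,0,0,0,0,0,0,1,0,0,0,0,0,0,1,0,0,0,0,0,0,1], force=40)

```text
time: 14.45
eef_pos: [0.4703, 0.047, 0.1616]
tool_rot: [-2.031, -1.798, -0.589]
contact_force: [-1.5, 1.1, 6.7]
finger_gap: 0.0536
grip_force: 37.8
```

```bash
python3 - <<'E'
from h import *
s=log();p,r=cmd();print(((s['eef_pos']-p)*1000).round(1),"grasp",(s['eef_pos']+.155*pose(s)[1][:,2]).round(4))
T=np.array([.568,-.26,0]);z=head(xd,32);Rt=rot(z,yd)
print("lift");go(p+[0,0,.12],r,4,1)
print("W1");go(T-.25*xd+[0,0,.12]-.155*z,Rt,14,1)
print("W2");go(T-.16*xd+[0,0,.078]-.155*z,Rt,3,1)
print("in");go(T-.010*xd+[0,0,.078]-.155*z,Rt,5,1);print(cmd()[0])
q,c=ik(X,*cmd(),[[0,.6,1.6,-1.1,1.3,.6]]);print(q.round(2),c)
E
```

```text
t 14.45 q [-0.229  0.093  2.074  0.627  1.124 -0.429] p [0.4703 0.047  0.1616] F [-1.5  1.1  6.7] gap 0.0536 gf 37.8
[1.3 0.7 2.2] grasp [0.4809 0.1287 0.0303]
lift
max [16.  0. 26.  0.  0.  0.  1.]
[16, 0, -25, 0.0, 0.0, 0.0, 1, 16, 0, -26, 0.0, 0.0, 0.0, 1, 16, 0, -25, 0.0, 0.0, 0.0, 1, 16, 0, -26, 0.0, 0.0, 0.0, 1]
W1
max [ 9.  10.   8.   0.   6.5  0.   1. ]
[2, 10, 8, 0.0, -6.4, -0.0, 1, 4, 9, 8, -0.0, -6.5, 0.0, 1, 4, 10, 7, -0.0, -6.4, -0.0, 1, 5, 10, 7, -0.0, -6.4, -0.0, 1, 6, 9, 6, -0.0, -6.4, -0.0, 1]
[6, 10, 6, -0.0, -6.5, -0.0, 1, 7, 10, 5, -0.0, -6.4, -0.0, 1, 8, 9, 3, -0.0, -6.4, 0.0, 1, 7, 10, 4, -0.0, -6.5, 0.0, 1, 9, 10, 2, -0.0, -6.4, 0.0, 1]
[8, 10, 1, -0.0, -6.4, -0.0, 1, 8, 9, 1, -0.0, -6.4, 0.0, 1, 9, 10, -1, -0.0, -6.5, 0.0, 1, 8, 10, -2, -0.0, -6.4, 0.0, 1]
W2
max [ 4.  0. 33.  0.  0.  0.  1.]
[-4, 0, 33, 0.0, -0.0, 0.0, 1, -4, 0, 33, -0.0, -0.0, 0.0, 1, -4, 0, 33, -0.0, -0.0, 0.0, 1]
in
max [16.  0. 26.  0.  0.  0.  1.]
[-16, 0, 25, -0.0, -0.0, 0.0, 1, -16, 0, 26, -0.0, -0.0, 0.0, 1, -16, 0, 25, 0.0, -0.0, 0.0, 1, -16, 0, 26, -0.0, -0.0, 0.0, 1, -15, 0, 25, -0.0, -0.0, 0.0, 1]
[ 0.58570869 -0.11929711  0.15978406]
[-0.02  0.55  1.65 -1.05  1.33  0.59] 2.1886099006714673e-12
```

>>> arm_command(commands=[16,0,-25,0,0,0,1,16,0,-26,0,0,0,1,16,0,-25,0,0,0,1,16,0,-26,0,0,0,1])

```text
time: 14.85
eef_pos: [0.4691, 0.0468, 0.282]
tool_rot: [-2.032, -1.798, -0.586]
contact_force: [1.1, 0.1, -0.8]
finger_gap: 0.0541
grip_force: 38.9
```

>>> arm_command(commands=[2,10,8,0,-6.4,0,1,4,9,8,0,-6.5,0,1,4,10,7,0,-6.4,0,1,5,10,7,0,-6.4,0,1,6,9,6,0,-6.4,0,1])

```text
time: 15.35
eef_pos: [0.5216, 0.073, 0.2538]
tool_rot: [2.349, 2.076, -0.001]
contact_force: [-0.4, 0.3, -0.3]
finger_gap: 0.0536
grip_force: 38.9
```

>>> arm_command(commands=[6,10,6,0,-6.5,0,1,7,10,5,0,-6.4,0,1,8,9,3,0,-6.4,0,1,7,10,4,0,-6.5,0,1,9,10,2,0,-6.4,0,1])

```text
time: 15.85
eef_pos: [0.5742, 0.099, 0.2255]
tool_rot: [2.027, 1.789, -0.585]
contact_force: [0.0, -0.6, -1.5]
finger_gap: 0.0535
grip_force: 38.9
```

>>> arm_command(commands=[8,10,1,0,-6.4,0,1,8,9,1,0,-6.4,0,1,9,10,-1,0,-6.5,0,1,8,10,-2,0,-6.4,0,1,0,0,0,0,0,0,1])

```text
time: 16.35
eef_pos: [0.6151, 0.1201, 0.2005]
tool_rot: [1.718, 1.522, -0.956]
contact_force: [-0.6, -0.3, -2.0]
finger_gap: 0.0535
grip_force: 39.0
```

```bash
python3 - <<'E'
from h import *
s=log();z=pose(s)[1][:,2];print("grasp",(s['eef_pos']+.155*z).round(4),np.degrees(np.arcsin(-z[2])))
T=np.array([.568,-.26,0]);print(T-.25*xd)
i=get_image('scene')[:,:,::-1];j=get_image('top')[:,:,::-1];cv2.imwrite('pics/s2.png',np.hstack([cv2.resize(i[40:320,140:340],(400,560)),cv2.resize(j[100:310,190:340],(400,560))]))
E
```

```text
t 16.35 q [ 0.343  0.666  1.378 -0.867  1.67   0.643] p [0.6151 0.1201 0.2005] F [-0.6 -0.3 -2. ] gap 0.0535 gf 39.0
grasp [ 0.5991 -0.0106  0.1187] 31.888326549101592
[ 0.5985   -0.011875  0.      ]
```

View pics/s2.png

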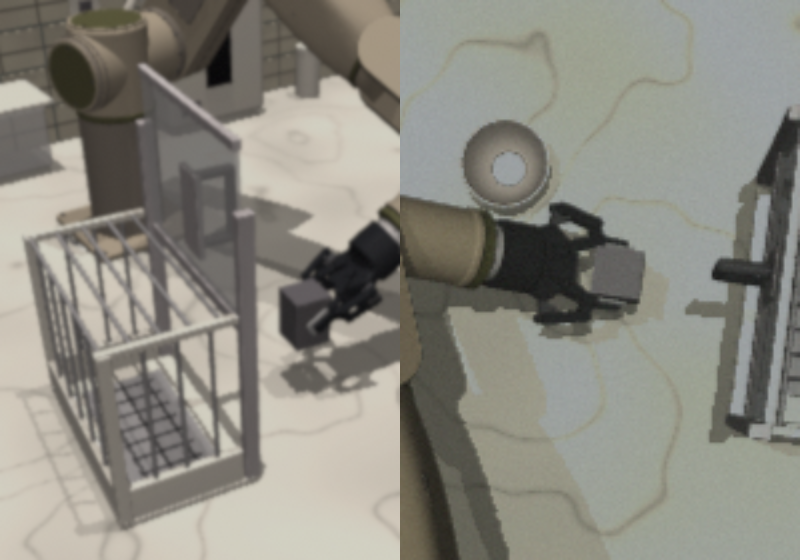

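The scene and top views show the cup held closed-end up at (305,315) in the left panel. The sash is right up and the way in is clear. The bowl at (507,168) is untouched. Now to enter.

>>> arm_command(commands=[-4,0,33,0,0,0,1,-4,0,33,0,0,0,1,-4,0,33,0,0,0,1])

```text
time: 16.75
eef_pos: [0.6043, 0.0285, 0.1622]
tool_rot: [1.726, 1.522, -0.946]
contact_force: [0.2, 0.1, -0.9]
finger_gap: 0.0537
grip_force: 39.0
```

>>> arm_command(commands=[-16,0,25,0,0,0,1,-16,0,26,0,0,0,1,-16,0,25,0,0,0,1,-16,0,26,0,0,0,1,-15,0,25,0,0,0,1])

```text
time: 17.25
eef_pos: [0.5857, -0.1206, 0.1622]
tool_rot: [1.727, 1.52, -0.946]
contact_force: [1.0, -0.2, -1.0]
finger_gap: 0.0535
grip_force: 39.0
```

>>> arm_command(commands=[0,0,0,0,0,0,1])

```text
time: 17.35
eef_pos: [0.5851, -0.1224, 0.162]
tool_rot: [1.729, 1.517, -0.949]
contact_force: [-0.4, -0.0, -1.5]
finger_gap: 0.0536
grip_force: 38.9
```

```bash
python3 - <<'E'
from h import *
s=log();p,r=cmd();z=pose(s)[1][:,2];G=s['eef_pos']+.155*z;d=G-[.568,-.26,.016];print("rel tray",d@xd,d@yd,G[2],((s['eef_pos']-p)*1000).round(1))
go(p-[0,0,.016],r,3,1)
E
```

```text
t 17.35 q [-0.021  0.538  1.652 -1.048  1.33   0.589] p [ 0.5851 -0.1224  0.162 ] F [-0.4 -0.  -1.5] gap 0.0536 gf 38.9
rel tray -0.007536222485794469 -0.00013216024072907988 0.07941214013169959 [-0.6 -3.1  2.3]
max [5. 0. 3. 0. 0. 0. 1.]
[5, 0, 3, 0.0, 0.0, 0.0, 1, 4, 0, 3, 0.0, 0.0, 0.0, 1, 5, 0, 2, 0.0, 0.0, 0.0, 1]
```

>>> arm_command(commands=[5,0,3,0,0,0,1,4,0,3,0,0,0,1,5,0,2,0,0,0,1,1,0,1,0,0,0,1,0,0,0,0,0,0,1])

```text
time: 17.85
eef_pos: [0.5859, -0.1178, 0.142]
tool_rot: [1.721, 1.523, -0.952]
contact_force: [0.4, -0.0, -0.2]
finger_gap: 0.0535
grip_force: 38.9
```

>>> arm_command(commands=[1,0,1,0,0,0,1,1,0,0,0,0,0,1,0,0,0,0,0,0,1])

```text
time: 18.15
eef_pos: [0.5861, -0.1181, 0.1404]
tool_rot: [1.722, 1.522, -0.952]
contact_force: [-0.6, -0.3, 0.1]
finger_gap: 0.0535
grip_force: 38.9
```

>>> arm_command(commands=[1,0,1,0,0,0,1,0,0,0,0,0,0,1])

```text
time: 18.35
eef_pos: [0.586, -0.1186, 0.139]
tool_rot: [1.723, 1.522, -0.952]
contact_force: [-0.6, 0.5, -1.0]
finger_gap: 0.0534
grip_force: 38.9
```

>>> arm_command(commands=[1,0,1,0,0,0,1,0,0,0,0,0,0,1])

```text
time: 18.55
eef_pos: [0.5861, -0.1189, 0.1378]
tool_rot: [1.722, 1.521, -0.951]
contact_force: [-0.1, 0.6, 0.3]
finger_gap: 0.0539
grip_force: 39.1
```

>>> arm_command(commands=[1,0,0,0,0,0,1,0,0,0,0,0,0,1])

```text
time: 18.75
eef_pos: [0.5862, -0.1187, 0.1376]
tool_rot: [1.722, 1.52, -0.952]
contact_force: [-1.6, -1.9, 5.3]
finger_gap: 0.0538
grip_force: 39.2
```

The cup touches the tray (Fz 5 N). Release, back out and plan the return to the handle.

>>> arm_command(commands=[0,0,0,0,0,0,-1,0,0,0,0,0,0,-1,0,0,0,0,0,0,-1,0,0,0,0,0,0,-1])

```text
time: 19.15
eef_pos: [0.586, -0.1183, 0.1367]
tool_rot: [1.722, 1.522, -0.952]
contact_force: [0.3, 1.0, -0.1]
finger_gap: 0.0856
grip_force: 0.0
```

>>> arm_command(commands=[0,0,-15,0,0,0,-1,0,0,-30,0,0,0,-1,0,0,-45,0,0,0,-1,0,0,-45,0,0,0,-1,0,0,-45,0,0,0,-1])

```text
time: 19.65
eef_pos: [0.6045, 0.0353, 0.234]
tool_rot: [1.723, 1.522, -0.951]
contact_force: [0.6, -0.0, 0.5]
finger_gap: 0.0855
grip_force: 0.0
```

>>> arm_command(commands=[0,0,-45,0,0,0,-1,0,0,-30,0,0,0,-1,0,0,0,0,0,0,-1,0,0,0,0,0,0,-1])

```text
time: 20.05
eef_pos: [0.6123, 0.0973, 0.2729]
tool_rot: [1.722, 1.523, -0.949]
contact_force: [-0.0, -0.0, -1.3]
finger_gap: 0.085
grip_force: 0.0
```

```bash
python3 - <<'E'
from h import *
s=log();z=head(xd,45)
Pg=np.array([.6010,-.0125,.4300])
go(Pg-.08*z,rot(z,yd),7,-1,start=pose(s));go(Pg,rot(z,yd),4,-1)
i=get_image('scene')[:,:,::-1];w=get_image('wrist')[:,:,::-1];cv2.imwrite('pics/s3.png',np.hstack([cv2.resize(i[40:320,140:340],(300,420)),cv2.resize(w,(500,420))]))
E
```

```text
t 20.05 q [ 0.313  0.536  1.411 -0.888  1.706  0.554] p [0.6123 0.0973 0.2729] F [-0.  -0.  -1.3] gap 0.085 gf 0.0
max [30.   1.  16.   0.1  1.9  0.1  1. ]
[-30, 0, -10, 0.0, 1.8, -0.0, -1, -30, 1, -10, 0.0, 1.9, -0.0, -1, -29, 0, -12, 0.1, 1.8, -0.0, -1, -29, 0, -13, -0.0, 1.9, -0.0, -1, -28, 1, -13, 0.0, 1.8, -0.0, -1]
[-28, 0, -14, 0.0, 1.8, -0.1, -1, -28, 1, -16, 0.1, 1.9, 0.0, -1]
max [ 0.  0. 20.  0.  0.  0.  1.]
[0, 0, 20, -0.0, -0.0, 0.0, -1, 0, 0, 20, -0.0, -0.0, 0.0, -1, 0, 0, 20, -0.0, -0.0, 0.0, -1, 0, 0, 20, -0.0, -0.0, 0.0, -1]
```

View pics/s3.png

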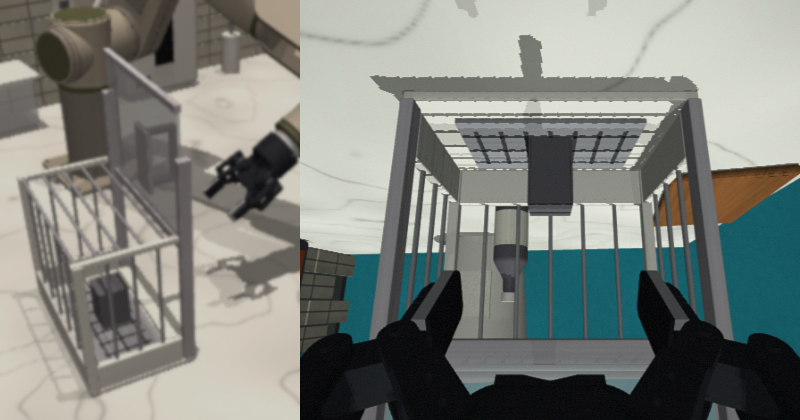

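The cup stands closed-end up in the middle of the tray at (550,175) in the wrist panel. The sash is still up, and nothing else has been disturbed. Back to the handle.

>>> arm_command(commands=[-30,0,-10,0,1.8,0,-1,-30,1,-10,0,1.9,0,-1,-29,0,-12,0.1,1.8,0,-1,-29,0,-13,0,1.9,0,-1,-28,1,-13,0,1.8,0,-1])

```text
time: 20.65
eef_pos: [0.6089, 0.0562, 0.4249]
tool_rot: [1.839, 1.623, -0.834]
contact_force: [-0.8, -0.7, -0.3]
finger_gap: 0.0854
grip_force: 0.0
```

>>> arm_command(commands=[-28,0,-14,0,1.8,-0.1,-1,-28,1,-16,0.1,1.9,0,-1,0,0,0,0,0,0,-1])

```text
time: 20.95
eef_pos: [0.6086, 0.04, 0.492]
tool_rot: [1.887, 1.657, -0.774]
contact_force: [0.6, 0.4, 1.1]
finger_gap: 0.0854
grip_force: 0.0
```

>>> arm_command(commands=[0,0,20,0,0,0,-1,0,0,20,0,0,0,-1,0,0,20,0,0,0,-1,0,0,20,0,0,0,-1,0,0,0,0,0,0,-1])

```text
time: 21.45
eef_pos: [0.6003, -0.0159, 0.4257]
tool_rot: [1.884, 1.665, -0.791]
contact_force: [-0.5, 0.4, -0.6]
finger_gap: 0.0856
grip_force: 0.0
```

>>> arm_command(commands=[0,0,0,0,0,0,1,0,0,0,0,0,0,1,0,0,0,0,0,0,1,0,0,0,0,0,0,1,0,0,0,0,0,0,1], force=70)

```text
time: 21.95
eef_pos: [0.6009, -0.0131, 0.4302]
tool_rot: [1.884, 1.664, -0.783]
contact_force: [-27.8, 13.6, 3.0]
finger_gap: 0.0126
grip_force: 49.6
```

>>> arm_command(commands=[10,0,10,0,0,0,1,20,0,20,0,0,0,1,25,0,25,0,0,0,1,25,0,25,0,0,0,1,25,0,25,0,0,0,1])

```text
time: 22.45
eef_pos: [0.6006, -0.013, 0.281]
tool_rot: [1.883, 1.663, -0.782]
contact_force: [-3.5, 4.0, 4.7]
finger_gap: 0.0124
grip_force: 69.0
```

>>> arm_command(commands=[20,0,20,0,0,0,1,10,0,10,0,0,0,1,4,0,4,0,0,0,1,0,0,0,0,0,0,1])

```text
time: 22.85
eef_pos: [0.6007, -0.0131, 0.2321]
tool_rot: [1.883, 1.666, -0.783]
contact_force: [-0.1, 2.9, -9.3]
finger_gap: 0.0119
grip_force: 68.8
```

>>> arm_command(commands=[2,0,2,0,0,0,1,2,0,2,0,0,0,1,1,0,1,0,0,0,1])

```text
time: 23.15
eef_pos: [0.6007, -0.0131, 0.2273]
tool_rot: [1.884, 1.663, -0.782]
contact_force: [-6.2, 8.4, 2.3]
finger_gap: 0.0122
grip_force: 69.8
```

>>> arm_command(commands=[2,0,2,0,0,0,1,1,0,1,0,0,0,1])

```text
time: 23.35
eef_pos: [0.6007, -0.013, 0.2231]
tool_rot: [1.884, 1.663, -0.782]
contact_force: [-6.2, 8.1, 1.9]
finger_gap: 0.0119
grip_force: 69.8
```

>>> arm_command(commands=[1,0,1,0,0,0,1,1,0,1,0,0,0,1])

```text
time: 23.55
eef_pos: [0.6008, -0.013, 0.2206]
tool_rot: [1.884, 1.663, -0.782]
contact_force: [-10.4, 12.2, 15.0]
finger_gap: 0.0119
grip_force: 70.8
```

>>> arm_command(commands=[1,0,1,0,0,0,1,1,0,1,0,0,0,1])

```text
time: 23.75
eef_pos: [0.6009, -0.0129, 0.2202]
tool_rot: [1.884, 1.659, -0.784]
contact_force: [-18.7, 17.6, 28.1]
finger_gap: 0.0121
grip_force: 72.2
```

Firm stop at 210 mm of travel with 28 N, so the sash is shut. Release and back off.

>>> arm_command(commands=[0,0,0,0,0,0,-1,0,0,0,0,0,0,-1,0,0,0,0,0,0,-1,0,0,-15,0,0,0,-1,0,0,-35,0,0,0,-1])

```text
time: 24.25
eef_pos: [0.6043, 0.0205, 0.2502]
tool_rot: [1.884, 1.664, -0.789]
contact_force: [0.8, -0.4, -0.6]
finger_gap: 0.0827
grip_force: 0.0
```

>>> arm_command(commands=[0,0,-40,0,0,0,-1,0,0,-30,0,0,0,-1,0,0,0,0,0,0,-1,0,0,0,0,0,0,-1])

```text
time: 24.65
eef_pos: [0.6119, 0.0713, 0.3021]
tool_rot: [1.882, 1.664, -0.779]
contact_force: [0.3, 0.6, -0.3]
finger_gap: 0.0852
grip_force: 0.0
```

```bash
python3 - <<'E'
from h import *
s=log();s=bot.read_state();w=get_image('wrist')[:,:,::-1];C=cam('wrist',s)
g=cv2.cvtColor(w,cv2.COLOR_BGR2GRAY)
h=np.array([.589,-.122,.105])
for S in(0,.005,.01): print(S,proj(C,np.array([h+[0,0,S+.052],h+[0,0,S-.052]])).round(0).tolist())
u=int(proj(C,h)[0,0])
k=(w.max(2)[:,u-30:u+30]<60).sum(1);print("dark rows",[i for i in range(60,400) if k[i]>4][:3],k[100:330:6].tolist())
t0=cv2.imread('pics/top0.png');t=get_image('top')[:,:,::-1]
for n,(x,y) in dict(bottle=(430,252),bowl=(230,163),jar=(144,180),turq=(176,205)).items():
    d=cv2.absdiff(cv2.blur(t,(3,3)),cv2.blur(t0,(3,3)))[y-22:y+22,x-22:x+22].max(2);print(n,(d>25).sum())
E
```

```text
t 24.65 q [ 0.239  0.411  1.453 -0.723  1.606  0.46 ] p [0.6119 0.0713 0.3021] F [ 0.3  0.6 -0.3] gap 0.0852 gf 0.0
0 [[282.0, 276.0], [282.0, 155.0]]
0.005 [[282.0, 283.0], [282.0, 160.0]]
0.01 [[282.0, 291.0], [282.0, 165.0]]
dark rows [151, 152, 153] [0, 0, 0, 0, 0, 0, 0, 0, 0, 14, 17, 17, 17, 18, 18, 18, 18, 18, 18, 18, 20, 19, 20, 20, 20, 20, 20, 20, 16, 11, 11, 11, 0, 0, 0, 0, 0, 0, 0]
bottle 0
bowl 415
jar 686
turq 1887
```

The handle's lower end at row 151 fits a fully shut sash (155 predicted for s=0). The arm covers the bystanders in the top view, so I'll move it aside and recheck numerically.

>>> arm_command(commands=[-20,-20,-20,0,0,0,-1,-25,-40,-25,0,0,0,-1,-25,-40,-25,0,0,0,-1,0,-40,0,0,0,0,-1,0,-40,0,0,0,0,-1])

```text
time: 25.25
eef_pos: [0.4368, 0.0914, 0.3961]
tool_rot: [1.884, 1.662, -0.782]
contact_force: [0.4, 1.0, -0.1]
finger_gap: 0.0853
grip_force: 0.0
```

>>> arm_command(commands=[0,0,0,0,0,0,-1,0,0,0,0,0,0,-1,0,0,0,0,0,0,-1])

```text
time: 25.55
eef_pos: [0.4388, 0.0917, 0.3957]
tool_rot: [1.883, 1.663, -0.783]
contact_force: [-0.2, 0.8, 0.2]
finger_gap: 0.0852
grip_force: 0.0
```

```bash
python3 - <<'E'
from h import *
log()
T=dict(bottle=(430,252),bowl=(230,163),jar=(144,180),turq=(176,205)); S=dict(bottle=(103,245),bowl=(361,232),jar=(411,187),turq=(370,187))
for n,D in(("top",T),("scene",S)):
    a=cv2.imread(f'pics/{n}0.png');b=get_image(n)[:,:,::-1];cv2.imwrite(f'pics/{n}9.png',b)
    for k,(x,y) in D.items():
        A=a[y-22:y+22,x-22:x+22];W=b[y-30:y+30,x-30:x+30]
        m=cv2.matchTemplate(cv2.cvtColor(W,6),cv2.cvtColor(A,6),cv2.TM_CCOEFF_NORMED);_,v,_,l=cv2.minMaxLoc(m);print(n,k,round(v,3),(l[0]-8,l[1]-8))
# cup in cabinet, scene view: dark pixels around predicted cup
C=cam("scene");c=np.array([.568,-.26,.016])-.005*xd
pr=proj(C,[c+[0,0,.076],c]).round(0);print("cup pred",pr.tolist())
m=(b[170:270,180:260].max(2)<70).astype(np.uint8);n,l,st,ce=cv2.connectedComponentsWithStats(m);i=st[1:,4].argmax()+1;print(st[i],ce[i]+[180,170])
E
```

```text
t 25.55 q [ 0.359 -0.077  1.819 -0.693  1.778  0.47 ] p [0.4388 0.0917 0.3957] F [-0.2  0.8  0.2] gap 0.0852 gf 0.0
top bottle 0.999 (0, 0)
top bowl 0.995 (0, 0)
top jar 0.995 (0, 0)
top turq 0.852 (0, 0)
scene bottle 1.0 (0, 0)
scene bowl 1.0 (0, 0)
scene jar 1.0 (0, 0)
scene turq 0.791 (0, 0)
cup pred [[210.0, 228.0], [213.0, 251.0]]
[ 34  53  15  35 259] [220.27413127 243.46718147]
```

```bash
python3 -c "
from bench import bot
print(bot.hand_in())"
```

```text
the job is handed in; nothing more can be done
None
```

The sash was raised to its end stop, the dark grey cup stood mouth-down on the drain tray, and the sash closed to its bottom stop; the bottle, bowl and jar show no movement in the images, and the job was handed in at 25.6 s.

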